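# Pack the vanity tray into its flip-lid case

## Robot

A 6-joint arm with a two-finger parallel gripper is mounted at the origin on the work surface. World frame = base frame: x ahead of the robot, y to its left, z up, the work surface at z = 0. Lengths are in m, angles in rad, forces in N, time in s.
With the tool pointing down it reaches from about 0.4 to 0.825 m from the base axis. Payload 7 kg.
Tool frame: the origin (TCP) lies between the finger pads; the fingertips stand 11 mm ahead of it and the grasp point (between the pads) lies 8 mm behind it (arm.tips_ahead is the distance from the TCP to the fingertips, in m); z points along the fingers, x is the direction in which the jaws open and shut, and the axes are right-handed (so a half turn about z gives the same grasp; the last joint's range is limited). The gripper opens to 88 mm and grips with 3 to 60 N. Pads are 19 mm wide; open, the fingers measure 130 mm over their backs; the gripper's body (78 mm by 193 mm) begins 47 mm behind the grasp point.
Start: joints at [1.431, 0.359, 0.012, 0, -1.224, -0.288], TCP at [0.28, 0.614, 0.238] pointing down, gripper open.
Joint ranges: [-3.07, 3.07], [-1.43, 2.12], [-1.02, 1.25], [-3.03, 1.67], [-3.05, -0], [-3.03, 3.03]. Speed limits (rad/s): [2.39, 2.39, 3.01, 3.14, 3.14, 3.14].

## Interface

Orientations are given as [roll, pitch, yaw] about the fixed x, y, z axes, in that order (R = Rz(yaw) Ry(pitch) Rx(roll)).
In Python, from station import arm, optics, finder gives the robot as it stands. The module is installed in compiled form; this text tells all that it offers.
- The arm moves only by the tool apply_moves, never from a script. Its argument "increments" is one flat list of numbers, 6 for each row, row after row: the shift along the world's x, y, z in m, then the turn, a rotation vector about the world's x, y, z in rad. In form: [tx, ty, tz, rx, ry, rz, tx, ty, tz, rx, ry, rz, ...]. A call has 1 to 20 rows; each row shifts and turns the pose as measured when the row begins; what a row does not reach is not made up. A row lasts 1/12 s, in which the tool goes at most 41.7 mm and 7.16 degrees, less where a joint would pass 70% of its speed; a pose out of reach is approached as far as the arm can. A call with a gripper value outside its range is refused whole. "hand" is the closure, from 0 (fully open) to 1 (shut), set as the call begins (left out, the last holds). The fingers move at their own pace and stop on an object; "force" is the grip in N (left out, the last holds). Time passes only in rows, so rows that do not move let the fingers close. It gives the time, the measured TCP pose, the force and the opening at its end, in the units of the state.
- arm.get_state(): the state, without advancing time (a new reading comes with each control period).
- optics.grab_frame(name): name is "scene" or "side" or "wrist"; returns the picture (400x640x3 uint8, red, green, blue); there is no depth.
- optics.camera_model(name): a dict with "fx", "fy", "cx", "cy" (pixels), "world_to_cam" (4x4, takes a point from world to camera coordinates); the wrist camera has in their place "T_tool_cam" (4x4, takes a point from camera to tool coordinates, whose origin is the TCP and whose axes are the tool frame's). Camera axes: x right, y up, looking along -z (the intrinsics and any distortion apply to the point x, -y, -z); pixel columns grow to the right and rows downward; lengths in m; the calibration is good to about 2 mm. A picture is of the moment at which its call begins: read the wrist's pose just before it. camera_model takes no time and is no camera call.
- arm.job_done(): hands the job in, once; it reports no verdict.
Trained networks look in the newest picture that a camera, given by its name, has taken for a name from the list of things; names that differ only in an ending like _2 or _b are one class to them, and where a whole thing is asked for, a point or a joint stands for the part that bears it (a point fixed in the world has none). Each returns a list of dicts, best first, with "conf" (0 to 1); they miss things now and then, are a little off and sometimes report something else, mostly with a low value. They report only what shows in the picture. A call takes as long as a camera call.
- finder.find_in(camera, name): "box" ([left, top, right, bottom] in pixels, round what is visible of it).
- finder.landmark_of(camera, name): "point" ([column, row] in pixels: a listed point, or the origin of a listed thing).
The state is a dict: "t": time; "q": joint angles; "qd": joint speeds; "joint_efforts": joint torques, N m; "eef_pos": TCP position; "ee_rot": TCP orientation; "force": force on the tool from outside, world axes, zero at the start; "moment": the same for the moment, N m; "width": finger opening in m.
Only numpy, scipy, OpenCV 4.12 (cv2) and the standard library are available. Lean on these libraries where they do the work, as an engineer would, in place of code of your own. Each camera call takes 0.05 s, during which the arm holds its last target. There are 200 camera calls.

## Task

Swing the lamp arm well clear of the aluminium case, then set every small item lying out to the right (whichever of lens case, cream jar, nail polish bottle and earbud case are there) upright inside the blue tray while it still stands on the white one. Then slide the loaded blue tray by its fin across the step into the case until it is fully home against the back wall, without carrying it through the air, tipping it or losing an item, and gently lower the lid closed over it. Leave the lamp clear, and do not disturb the ring dish, tweezers and solution bottle.

Things in the scene. Friction and masses are not known exactly. Their poses are not given: they have to be found in the camera images.
- case: Aluminium box with a flip lid, fixed, 146 (x) x 154 (y) x 62 mm high without lid. Origin at the centre of its underside, z up. Upper face of its floor at z = 10 mm. Upright 4 mm walls on the -x, +x and +y sides up to z = 62 mm; the -y side is fully open. Inside it is 138 mm wide (x = -69..69 mm); the back wall's inner face is at y = +73 mm. The lid is hinged on the +x rim.
- lid (a joint): Hinge of the case's flat lid (aluminium, 148 x 154 x 6 mm, 120 g). 0 = closed, lying level on the walls (top face 68 mm above the vanity top); about 1.57 = upright at the case's +x side; stop at 1.7. A stiff friction hinge (0.15 N m): the lid stays where it is left; 1 to 3 N near its free edge moves it. Starts open at 1.35 to 1.62.
- lid_hinge (a point): Point on the lid's hinge line at mid length, level with the lid's outer (upper when closed) face; the hinge line runs along the case's y axis.
- lid_edge (a point): Middle of the lid's free edge, on its outer (upper when closed) face, 147 mm from lid_hinge.
- white_tray: White stacking tray lying upside down as a low stand, fixed: a flat slab 150 (x) x 190 (y) x 16 mm. Origin at the centre of its underside, z up. It lies on the -y side of the case, in front of its open side, with a gap of 6 to 20 mm between them; its top is 6 mm higher than the case floor.
- blue_tray: Pale blue tray, loose, about 280 g, outside 126 (x) x 146 (y) x 16 mm high; floor 4 mm thick, inside 120 x 140 mm; lip 12 mm above the floor, 3 mm thick. Origin at the centre of its underside, z up. Starts on the white tray, roughly in line with the case; goes in with its +y side first. Fully home, its origin is at the case's x = 0, y = 0, z = 10 mm. Its grip fin is on its -y side.
- tray_fin (a point): Centre of the top of the blue tray's upright grip fin, at the tray's x = 0, y = -113, z = 48 mm. The fin is 36 mm wide (x) and 10 mm thick (y), on a 36 mm wide neck (z = 10 to 15 mm, clearing the white stand by 4 mm when the tray lies in the case); 35 mm is free between the fin and the tray's side. The fin stays outside the case and lid.
- lens_case: Contact lens case, 56 (x) x 28 (y) x 22 mm: white base 14 mm high with two round twist caps 25 mm wide (one green, one white) on it, 35 g. Origin at the centre of its underside, z up. May be absent.
- cream_jar: Round cream jar, 36 mm in diameter, 32 mm high, beige with a black cap, 70 g. Origin at the centre of its underside, z up. May be absent.
- polish_bottle: Square nail polish bottle, 32 x 32 x 36 mm high, red with a gold cap, 80 g. Origin at the centre of its underside, z up. May be absent.
- earbud_case: Dark blue earbud case, 46 (x) x 34 (y) x 28 mm high, 60 g. Origin at the centre of its underside, z up. May be absent.
- lamp_arm (a joint): Hinge of the lamp's level swing arm about the upright stand. 0 = the arm points along the stand's -y, over the case; as the value grows it turns clockwise seen from above, towards the robot; stop at 1.4. Starts at 0 to 0.3, stays where it is left, and moves with under 1 N at the pin. From 1.0 on it is clear of the case.
- lamp_grip (a point): Top of the brass pin (14 mm in diameter, 42 mm high, upright) on the lamp arm's far end, 318 mm above the vanity top; below the pin are the arm (18 mm wide, 12 mm thick, from 264 to 276 mm above the vanity top) and the round lamp head (80 mm in diameter, its underside at 246 mm).
- lamp_pivot (a point): Point on the lamp arm's upright turning axis, 280 mm above the vanity top; lamp_grip is 200 mm from this axis.
- lamp_stand: White lamp stand, fixed: round foot 100 mm in diameter, post 18 mm in diameter. Origin at the centre of its underside, z up. 
- ring_dish: Sage ceramic ring dish, 84 mm in diameter, 24 mm high; a bystander. Origin at the centre of its underside, z up. 
- tweezers: Orange plastic tweezers, 90 mm long, 7 mm high, lying; a bystander. Origin at the centre of its underside, z up. 
- solution: Lens solution bottle, 52 mm in diameter, 130 mm high; a bystander. Origin at the centre of its underside, z up. 

How it is judged:
On the way, in this order (a step that is already met when the one before it is completed fails the run):
1. the lamp arm is swung clear (1.0 rad or more) while the blue tray is still on the white one (value of joint lamp_arm above 1 rad and y of blue_tray in the frame of case below -0.13 m), for 0.2 s.
2. every item present stands in the blue tray, the tray still on the white one (x of lens_case in the frame of blue_tray between -0.06 and 0.06 m and y of lens_case in the frame of blue_tray between -0.07 and 0.07 m and z of lens_case in the frame of blue_tray between 0 and 0.02 m and angle between each of lens_case, cream_jar, polish_bottle, earbud_case's own z axis and vertical below 0.3 rad and x of cream_jar in the frame of blue_tray between -0.06 and 0.06 m and y of cream_jar in the frame of blue_tray between -0.07 and 0.07 m and z of cream_jar in the frame of blue_tray between 0 and 0.02 m and x of polish_bottle in the frame of blue_tray between -0.06 and 0.06 m and y of polish_bottle in the frame of blue_tray between -0.07 and 0.07 m and z of polish_bottle in the frame of blue_tray between 0 and 0.02 m and x of earbud_case in the frame of blue_tray between -0.06 and 0.06 m and y of earbud_case in the frame of blue_tray between -0.07 and 0.07 m and z of earbud_case in the frame of blue_tray between 0 and 0.02 m and y of blue_tray in the frame of case below -0.13 m), for 0.2 s.
3. the blue tray is fully home in the case with the items upright in it, the lid still open (above 0.5 rad) (x of blue_tray in the frame of case between -0.012 and 0.012 m and y of blue_tray in the frame of case between -0.008 and 0.01 m and z of blue_tray in the frame of case between 0.005 and 0.0135 m and angle between the y axis of blue_tray and the y axis of case, either way round below 0.1 rad and x of lens_case in the frame of blue_tray between -0.06 and 0.06 m and y of lens_case in the frame of blue_tray between -0.07 and 0.07 m and z of lens_case in the frame of blue_tray between 0 and 0.02 m and angle between each of lens_case, cream_jar, polish_bottle, earbud_case's own z axis and vertical below 0.3 rad and x of cream_jar in the frame of blue_tray between -0.06 and 0.06 m and y of cream_jar in the frame of blue_tray between -0.07 and 0.07 m and z of cream_jar in the frame of blue_tray between 0 and 0.02 m and x of polish_bottle in the frame of blue_tray between -0.06 and 0.06 m and y of polish_bottle in the frame of blue_tray between -0.07 and 0.07 m and z of polish_bottle in the frame of blue_tray between 0 and 0.02 m and x of earbud_case in the frame of blue_tray between -0.06 and 0.06 m and y of earbud_case in the frame of blue_tray between -0.07 and 0.07 m and z of earbud_case in the frame of blue_tray between 0 and 0.02 m and value of joint lid above 0.5 rad), for 0.2 s.
4. the lid is closed (value of joint lid below 0.05 rad), for 0.2 s.
At the end, for the whole second after the job is handed in: The lamp arm is clear (1.0 rad or more); every item present stands upright (within 17 degrees) inside the blue tray's lip; the blue tray lies flat on the case floor within 8 mm of fully home; the lid is closed (below 0.05 rad); the items and the tray are at rest (value of joint lamp_arm above 1 rad and x of lens_case in the frame of blue_tray between -0.06 and 0.06 m and y of lens_case in the frame of blue_tray between -0.07 and 0.07 m and z of lens_case in the frame of blue_tray between 0 and 0.02 m and angle between each of lens_case, cream_jar, polish_bottle, earbud_case's own z axis and vertical below 0.3 rad and x of cream_jar in the frame of blue_tray between -0.06 and 0.06 m and y of cream_jar in the frame of blue_tray between -0.07 and 0.07 m and z of cream_jar in the frame of blue_tray between 0 and 0.02 m and x of polish_bottle in the frame of blue_tray between -0.06 and 0.06 m and y of polish_bottle in the frame of blue_tray between -0.07 and 0.07 m and z of polish_bottle in the frame of blue_tray between 0 and 0.02 m and x of earbud_case in the frame of blue_tray between -0.06 and 0.06 m and y of earbud_case in the frame of blue_tray between -0.07 and 0.07 m and z of earbud_case in the frame of blue_tray between 0 and 0.02 m and x of blue_tray in the frame of case between -0.012 and 0.012 m and y of blue_tray in the frame of case between -0.008 and 0.01 m and z of blue_tray in the frame of case between 0.005 and 0.0135 m and angle between the y axis of blue_tray and the y axis of case, either way round below 0.1 rad and linear speed of each of lens_case, cream_jar, polish_bottle, earbud_case, blue_tray below 0.02 m/s and value of joint lid below 0.05 rad); the robot touches nothing.
It fails at once if the blue tray tips by more than 17 degrees (angle between blue_tray's own z axis and vertical above 0.3 rad).
It fails at once if the blue tray is carried through the air: its underside rises above 45 mm over the vanity top (29 mm over the white stand) (height (world z) of blue_tray above 0.045 m).
It fails at once if the lid is slammed: it closes faster than 2.5 rad/s (velocity of joint lid below -2.5 rad/s).
It fails at once if the ring dish, the tweezers or the solution bottle is pushed more than 30 mm away (distance of any of ring_dish, tweezers, solution from where it was at the start of the episode above 0.03 m).
Of lens_case, cream_jar, polish_bottle, earbud_case only 3 to 4 are there at a start; the rules pass over those that are not, and their reading is None.
At some moment in a run one of lens_case, cream_jar, polish_bottle, earbud_case may be knocked a few centimetres aside while the robot is not near it.
Once in a run the grip may slacken for a moment while it holds something.
It also fails if it takes over 200 s, if anything falls off the work surface, if the arm or the gripper's body presses on something with over 40 N, if the wrist force passes 120 N, or if a joint passes its speed limit or range.

## Working session

There is one attempt and no reset: what is moved stays moved. The work goes in short steps, Python scripts to look and compute and a tool call to move; the robot and the scene stay as the last step left them, time stands still between calls to the robot, and variables do not carry over. Pictures are saved under pics/ and viewed, about 12 in all and at most 16, crops included, and the job is handed in when it is done.

Besides the shell and the picture viewer there is one more tool, called after "Request:" as name(argument=value, ...) on one line, values as JSON. apply_moves: Moves the arm, as the interface text tells. Its arguments: {"type":"object","properties":{"increments":{"type":"array"},"hand":{"type":"number"},"force":{"type":"number"}},"required":["increments"]}

```bash
mkdir -p pics
cat > h.py <<'E'
import numpy as np, cv2
from station import arm, optics, finder
from scipy.spatial.transform import Rotation as R
def ray(cam,px,st=None):
    m=optics.camera_model(cam)
    d=np.array([(px[0]-m['cx'])/m['fx'],-(px[1]-m['cy'])/m['fy'],-1.])
    if 'world_to_cam' in m: T=np.linalg.inv(np.array(m['world_to_cam']))
    else:
        st=st or arm.get_state(); W=np.eye(4); W[:3,:3]=R.from_euler('xyz',st['ee_rot']).as_matrix(); W[:3,3]=st['eef_pos']
        T=W@np.array(m['T_tool_cam'])
    return T[:3,3],T[:3,:3]@d
def atz(cam,px,z,st=None):
    o,d=ray(cam,px,st); return o+d*(z-o[2])/d[2]
def proj(cam,p,st=None):
    m=optics.camera_model(cam)
    if 'world_to_cam' in m: T=np.array(m['world_to_cam'])
    else:
        st=st or arm.get_state(); W=np.eye(4); W[:3,:3]=R.from_euler('xyz',st['ee_rot']).as_matrix(); W[:3,3]=st['eef_pos']
        T=np.linalg.inv(W@np.array(m['T_tool_cam']))
    c=T[:3,:3]@np.array(p)+T[:3,3]
    return np.array([m['cx']+m['fx']*c[0]/-c[2], m['cy']+m['fy']*c[1]/c[2]])
def tri(p1,p2,c1='scene',c2='side'):
    o1,d1=ray(c1,p1);o2,d2=ray(c2,p2)
    A=np.stack([d1,-d2],1); s=np.linalg.lstsq(A,o2-o1,rcond=None)[0]
    a=o1+d1*s[0];b=o2+d2*s[1]; return (a+b)/2,np.linalg.norm(a-b)
def grab(cam,name):
    im=optics.grab_frame(cam); cv2.imwrite('pics/%s.png'%name,im[:,:,::-1]); return im
E
python3 - <<'E'
from h import *
s=arm.get_state();print({k:np.round(v,3) for k,v in s.items()})
a=grab('scene','a');b=grab('side','b')
for c in('scene','side'):
    m=optics.camera_model(c);print(c,{k:(np.round(v,3).tolist()) for k,v in m.items()}, np.round(np.linalg.inv(m['world_to_cam'])[:3,3],3))
print({k:np.round(v,3).tolist() for k,v in optics.camera_model('wrist').items()})
H=dict(lens_case=0,cream_jar=0,polish_bottle=0,earbud_case=0,case=0,white_tray=0,blue_tray=.016,tray_fin=.064,lamp_grip=.318,lamp_pivot=.28,lamp_stand=0,ring_dish=0,tweezers=0,solution=0,lid_hinge=.068,lid_edge=None)
for n,z in H.items():
    L={}
    for c in('scene','side'):
        r=finder.landmark_of(c,n)
        if r: L[c]=r[0]['point']; print(n,c,np.round(r[0]['point']),round(r[0]['conf'],2), np.round(atz(c,r[0]['point'],z),3) if z is not None else '',len(r))
    if len(L)==2: p,e=tri(L['scene'],L['side']);print('   tri',np.round(p,3),round(e,4))
E
```

```text
{'t': np.float64(0.0), 'q': array([ 1.431,  0.359,  0.011, -0.   , -1.224, -0.288]), 'qd': array([ 0.001, -0.   ,  0.001, -0.001, -0.001, -0.   ]), 'joint_efforts': array([ 3.0000e-03, -5.8273e+01,  2.9305e+01,  6.9970e+00,  7.0000e-03,
       -0.0000e+00]), 'eef_pos': array([0.28 , 0.614, 0.237]), 'ee_rot': array([-3.141e+00, -2.000e-03, -1.999e+00]), 'force': array([-0.128,  0.343,  0.866]), 'moment': array([ 0.012,  0.01 , -0.006]), 'width': np.float64(0.088)}
scene {'fx': 495.806, 'fy': 495.806, 'cx': 325.135, 'cy': 196.091, 'world_to_cam': [[-0.534, 0.845, 0.006, 0.34], [-0.694, -0.443, 0.568, 0.264], [0.482, 0.299, 0.823, -1.699], [0.0, 0.0, 0.0, 1.0]]} [1.185 0.338 1.246]
side {'fx': 499.406, 'fy': 499.406, 'cx': 314.993, 'cy': 196.94, 'world_to_cam': [[0.932, -0.362, 0.021, -0.521], [0.172, 0.492, 0.854, -0.258], [-0.32, -0.792, 0.52, -1.172], [0.0, 0.0, 0.0, 1.0]]} [ 0.155 -0.99   0.841]
{'fx': 295.338, 'fy': 295.338, 'cx': 322.161, 'cy': 205.429, 'T_tool_cam': [[1.0, -0.0, 0.001, -0.0], [-0.0, -0.962, -0.273, -0.073], [0.001, 0.273, -0.962, -0.149], [0.0, 0.0, 0.0, 1.0]]}
l
[... 1343 characters left out ...]
.014] 0.0053
ring_dish scene [385. 209.] 0.74 [0.399 0.061 0.   ] 1
ring_dish side [253. 256.] 0.92 [0.402 0.059 0.   ] 1
   tri [0.401 0.06  0.   ] 0.0034
tweezers scene [337. 182.] 0.51 [ 0.389 -0.112  0.   ] 1
tweezers side [262. 299.] 0.64 [ 0.378 -0.11   0.   ] 1
   tri [ 0.382 -0.111 -0.003] 0.0096
solution scene [259. 260.] 0.88 [ 0.737 -0.157  0.   ] 1
solution side [401. 278.] 0.88 [ 0.735 -0.157  0.   ] 2
   tri [ 0.736 -0.157 -0.001] 0.0018
lid_hinge scene [376. 262.] 0.71 [0.602 0.135 0.068] 2
lid_hinge side [328. 163.] 0.7 [0.75  0.378 0.068] 2
   tri [0.659 0.158 0.19 ] 0.0082
lid_edge scene [370. 246.] 0.83  1
lid_edge side [332. 163.] 0.58  3
   tri [0.648 0.127 0.211] 0.0109
```

View pics/a.png

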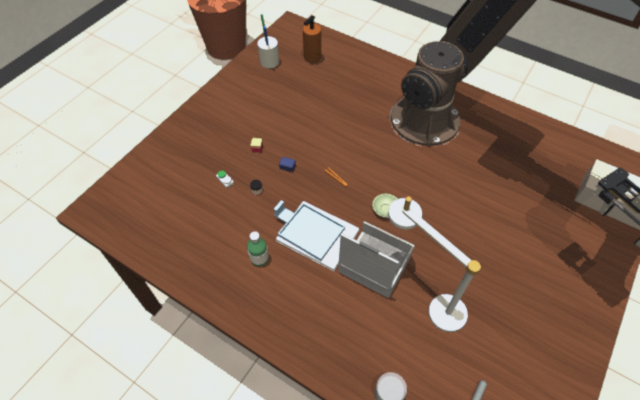

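View pics/b.png

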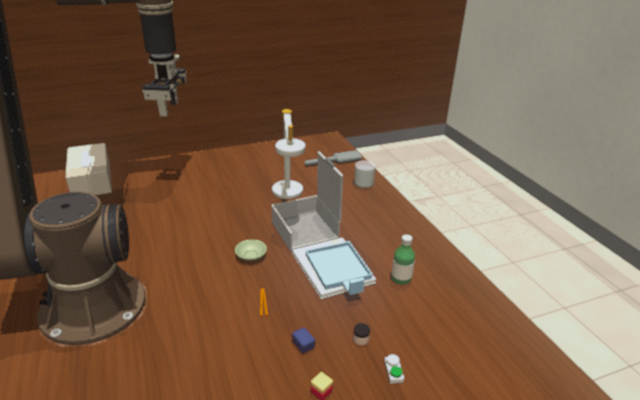

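All four items are present. In the scene picture the lamp pin is near (407,199) over the case, the items are around (222–285, 145–190), and the blue tray is at (312,232). I'll approach the lamp pin first.

Request:
apply_moves(increments=[0,0,0.035,0,0,0,0,0,0.035,0,0,0,0,0,0.035,0,0,0,0,0,0.035,0,0,0,0.0183,-0.03,0.0025,0,0,0,0.0183,-0.03,0.0025,0,0,0,0.0183,-0.03,0.0025,0,0,0,0.0183,-0.03,0.0025,0,0,0,0.0183,-0.03,0.0025,0,0,0,0.0183,-0.03,0.0025,0,0,0,0.0183,-0.03,0.0025,0,0,0,0.0183,-0.03,0.0025,0,0,0,0.0183,-0.03,0.0025,0,0,0,0.0183,-0.03,0.0025,0,0,0,0.0183,-0.03,0.0025,0,0,0,0.0183,-0.03,0.0025,0,0,0,0.0183,-0.03,0.0025,0,0,0,0.0183,-0.03,0.0025,0,0,0,0,0,0,0,0,0])

```text
t: 3.28
eef_pos: [0.541, 0.1719, 0.4205]
ee_rot: [-3.137, 0.001, -1.992]
force: [-1.9, 0.6, -0.5]
width: 0.0879
```

Run:
```python
from h import *
s=arm.get_state();print(np.round(s['eef_pos'],3),np.round(s['ee_rot'],3),s['t'])
grab('wrist','c')
for n in('lamp_grip','lamp_pivot'):
    for r in finder.landmark_of('wrist',n): print(n,np.round(r['point']),r['conf'],np.round(atz('wrist',r['point'],.318 if n=='lamp_grip' else .28,s),3))
print(np.round(atz('scene',(407,199),.318),3))
```

```text
[0.541 0.172 0.42 ] [-3.137e+00  1.000e-03 -1.992e+00] 3.2833
lamp_grip [329. 203.] 0.75 [0.543 0.165 0.318]
lamp_pivot [141. 219.] 0.61 [0.597 0.352 0.28 ]
[0.548 0.161 0.318]
```

View pics/c.png

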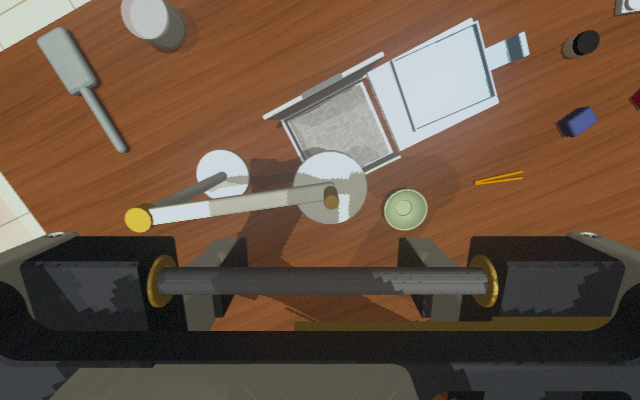

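The wrist picture shows the pin top at about (331,203) and the pivot cap at (139,219), which matches the known 200 mm radius. I'll descend and grip the pin.

Request:
apply_moves(increments=[0.001,-0.003,-0.03,0,0,0,0.001,-0.003,-0.03,0,0,0,0,0,-0.03,0,0,0,0,0,-0.03,0,0,0,0,0,-0.005,0,0,0])

```text
t: 3.85
eef_pos: [0.5391, 0.1749, 0.2936]
ee_rot: [-3.134, 0.009, -1.984]
force: [-1.0, -0.8, -1.5]
width: 0.0876
```

Request:
apply_moves(increments=[0,0,0,0,0,0,0,0,0,0,0,0,0,0,0,0,0,0,0,0,0,0,0,0,0,0,0,0,0,0,0,0,0,0,0,0,0,0,0,0,0,0], hand=1, force=8)

```text
t: 4.43
eef_pos: [0.5402, 0.1792, 0.3003]
ee_rot: [-3.129, 0.014, -1.978]
force: [-0.1, 0.4, 0.5]
width: 0.0468
```

Request:
apply_moves(increments=[0.002,-0.013,-0.001,-0.012,0,0,0,0,0,0,0,0,0,0,0,0,0,0,0,0,0,0,0,0,0,0,0,0,0,0,0,0,0,0,0,0,0,0,0,0,0,0,0,0,0,0,0,0,0,0,0,0,0,0])

```text
t: 5.18
eef_pos: [0.5422, 0.1628, 0.3006]
ee_rot: [-3.123, -0.0, -1.979]
force: [-0.2, -1.2, 0.6]
width: 0.0135
```

Run:
```python
from h import *
s=arm.get_state();print(np.round(s['eef_pos'],3),np.round(s['ee_rot'],3),s['t'],s['width'])
p=np.array([.597,.352]); v=s['eef_pos'][:2]-p; print(np.hypot(*v))
```

```text
[0.542 0.163 0.301] [-3.123 -0.    -1.979] 5.1833 0.01351321544409895
0.19699239979117217
```

Request:
apply_moves(increments=[-0.0129,0.0042,0,0,0,0,-0.0126,0.0051,0,0,0,0,-0.0122,0.006,0,0,0,0,-0.0117,0.0068,0,0,0,0,-0.0113,0.0076,0,0,0,0,-0.0107,0.0083,0,0,0,0,-0.0101,0.009,0,0,0,0,-0.0095,0.0097,0,0,0,0,-0.0088,0.0103,0,0,0,0,-0.0081,0.0109,0,0,0,0,-0.0073,0.0114,0,0,0,0,-0.0065,0.0119,0,0,0,0,-0.0057,0.0123,0,0,0,0,-0.0048,0.0127,0,0,0,0,-0.0039,0.013,0,0,0,0,-0.003,0.0132,0,0,0,0])

```text
t: 6.52
eef_pos: [0.3915, 0.3275, 0.3008]
ee_rot: [-3.117, 0.02, -1.978]
force: [8.0, 1.2, -3.7]
width: 0.0138
```

Run:
```python
from h import *
s=arm.get_state();print(np.round(s['eef_pos'],3),np.round(s['ee_rot'],3),s['t'],s['width'],s['force'])
p=np.array([.597,.352]); v=s['eef_pos'][:2]-p; print(np.hypot(*v),np.arctan2(-v[0],-v[1]))
```

```text
[0.392 0.328 0.301] [-3.117  0.02  -1.978] 6.5167 0.01375147912953215 [ 7.95342639  1.20015493 -3.6827304 ]
0.206915175564556 1.452253143647212
```

Request:
apply_moves(increments=[0,0,0,0,0,0,0,0,0,0,0,0,0,0,0,0,0,0,0,0,0,0,0,0,0,0,0,0,0,0,0,0,0.035,-0.02,0,0,0,0,0.035,0,-0.02,0,0,0,0.035,0,0,0,0,0,0.01,0,0,0], hand=0)

```text
t: 7.27
eef_pos: [0.3858, 0.3248, 0.4155]
ee_rot: [-3.093, 0.001, -1.976]
force: [0.2, 0.9, 0.6]
width: 0.0679
```

Request:
apply_moves(increments=[0.004,-0.034,0,0,0,0,0.004,-0.034,0,0,0,0,0.004,-0.034,0,0,0,0,0.004,-0.034,0,0,0,0,0.004,-0.034,0,0,0,0,0.004,-0.034,0,0,0,0,0.004,-0.034,0,0,0,0,0.004,-0.034,0,0,0,0,0.004,-0.034,0,0,0,0,0.004,-0.034,0,0,0,0,0.004,-0.034,0,0,0,0,0.004,-0.034,0,0,0,0,0.004,-0.034,0,0,0,0,0.004,-0.034,0,0,0,0,0.004,-0.034,0,0,0,0,0.004,-0.034,0,0,0,0,0.004,-0.034,0,0,0,0,0.004,-0.034,0,0,0,0,0,0,0,0,0,0,0,0,0,0,0,0])

```text
t: 8.93
eef_pos: [0.4475, -0.3223, 0.4214]
ee_rot: [-3.084, 0.018, -1.983]
force: [-0.5, 0.6, -1.0]
width: 0.0874
```

Run:
```python
from h import *
s=arm.get_state();print(np.round(s['eef_pos'],3),np.round(s['ee_rot'],3),s['t'])
grab('wrist','d')
H=dict(lens_case=0,cream_jar=0,polish_bottle=0,earbud_case=0,white_tray=0,blue_tray=.016,tray_fin=.064)
for n,z in H.items():
    for r in finder.landmark_of('wrist',n)[:2]: print(n,np.round(r['point']),round(r['conf'],2),np.round(atz('wrist',r['point'],z,s),3))
grab('scene','e')
for r in finder.landmark_of('scene','lamp_grip')[:2]: print('lamp',np.round(r['point']),r['conf'],np.round(atz('scene',r['point'],.318),3))
```

```text
[ 0.447 -0.322  0.421] [-3.084  0.018 -1.983] 8.9333
lens_case [344.  92.] 0.87 [ 0.572 -0.412  0.   ]
cream_jar [298. 123.] 0.66 [ 0.557 -0.311  0.   ]
polish_bottle [373. 171.] 0.74 [ 0.417 -0.406  0.   ]
polish_bottle [251. 242.] 0.47 [ 0.38  -0.123  0.   ]
earbud_case [314. 192.] 0.75 [ 0.425 -0.284  0.   ]
blue_tray [175. 159.] 0.84 [ 0.59  -0.072  0.016]
tray_fin [223. 131.] 0.83 [ 0.59  -0.194  0.064]
lamp [504. 186.] 0.56 [0.395 0.333 0.318]
```

View pics/d.png

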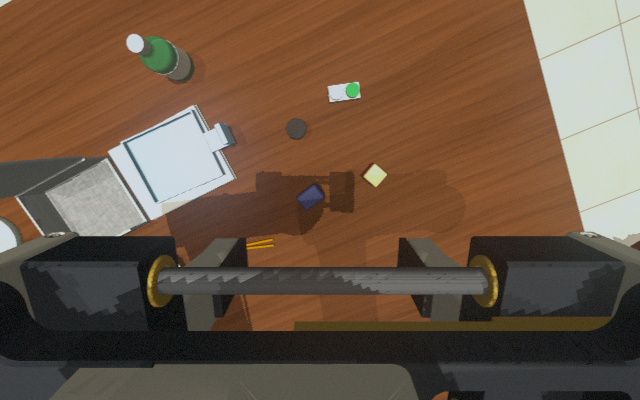

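Lamp is confirmed swung (pin now near (0.395,0.333)). The picture shows the lens case at (344,92), jar at (296,128), polish at (375,175), earbud case at (311,196) and fin at (226,137). Next are the orientations, using a rectified view.

```bash
cat >> h.py <<'E'
def rect(im,cam,c,z,half=.05,n=200,st=None):
    # metric top view at height z: columns = +x world, rows = -y world
    w=[[c[0]+sx*half,c[1]+sy*half,z] for sx,sy in((-1,1),(1,1),(1,-1),(-1,-1))]
    src=np.float32([proj(cam,p,st) for p in w]); H=cv2.getPerspectiveTransform(src,np.float32([[0,0],[n,0],[n,n],[0,n]]))
    return cv2.warpPerspective(im,H,(n,n),flags=cv2.INTER_CUBIC)
def seg(im,cam,name,c,z,half=.05,st=None):
    n=200;r=rect(im,cam,c,z,half,n,st);hsv=cv2.cvtColor(r,cv2.COLOR_RGB2HSV);h,s,v=[hsv[...,i].astype(int) for i in range(3)]
    m={'lens_case':((s<70)&(v>110))|((h>45)&(h<85)&(s>90)),'polish_bottle':(h>18)&(h<40)&(v>110)&(s>50),
       'earbud_case':(h>100)&(h<140)&(s>60),'cream_jar':(v<70)&(s<90)}[name].astype(np.uint8)
    m=cv2.morphologyEx(m,cv2.MORPH_OPEN,np.ones((5,5)))
    k,l,stt,ce=cv2.connectedComponentsWithStats(m)
    if k<2: return None,r
    i=1+np.argmax([stt[j,4]-8*np.hypot(*(ce[j]-n/2)) for j in range(1,k)])
    (cx,cy),(a,b),ang=cv2.minAreaRect(np.argwhere(l==i)[:,::-1].astype(np.float32)); g=2*half/n
    if a<b: ang+=90;a,b=b,a
    return (np.round([c[0]+(cx-n/2)*g,c[1]-(cy-n/2)*g],4),np.round([a*g,b*g],3),round(-np.radians(ang),3)),r   # centre, sizes, yaw of long side
E
python3 - <<'E'
from h import *
s=arm.get_state();print(s['q'])
im=optics.grab_frame('wrist')
out=[]
for n,c,z in(('lens_case',(.572,-.414),.018),('cream_jar',(.555,-.31),.032),('polish_bottle',(.417,-.406),.036),('earbud_case',(.426,-.283),.028)):
    q,r=seg(im,'wrist',n,c,z,st=s); print(n,q); out.append(r)
out.append(rect(im,'wrist',(.59,-.078),.016,.1,200,s))
cv2.imwrite('pics/f.png',cv2.resize(np.hstack(out)[:,:,::-1],(800,160)))
E
```

```text
[-0.27097644  0.0524834   0.03312601 -0.01021105 -1.49003026  1.43437727]
lens_case (array([ 0.5714, -0.4086]), array([0.057, 0.029]), np.float64(-1.855))
cream_jar None
polish_bottle (array([ 0.4143, -0.4035]), array([0.033, 0.032]), np.float64(-2.678))
earbud_case (array([ 0.4233, -0.2779]), array([0.045, 0.033]), np.float64(-1.335))
```

View pics/f.png

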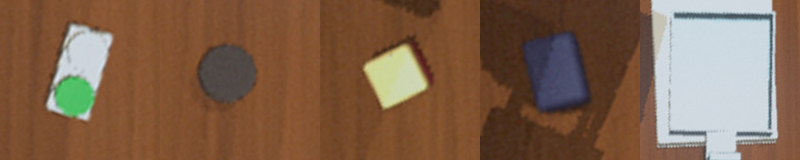

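```bash
cat >> h.py <<'E'
def goto(p,yaw,mult=None):
    s=arm.get_state();d=np.array(p)-s['eef_pos'];Rt=R.from_euler('xyz',[np.pi,0,yaw])
    r=(Rt*R.from_euler('xyz',s['ee_rot']).inv()).as_rotvec(); n=int(np.ceil(max(np.linalg.norm(d)/.036,np.linalg.norm(r)/.11)))
    print('now',np.round(s['eef_pos'],4),np.round(s['ee_rot'],3),'d',np.round(d,4),'r',np.round(r,3),'n',n,'per row',np.round(np.r_[d,r]/n,4).tolist())
E
python3 - <<'E'
from h import *
goto((.424,-.280,.10),-1.335)
E
```

```text
now [ 0.4483 -0.3199  0.4222] [-3.082  0.018 -1.978] d [-0.0243  0.0399 -0.3222] r [-0.013  0.062  0.644] n 10 per row [-0.0024, 0.004, -0.0322, -0.0013, 0.0062, 0.0644]
```

Request:
apply_moves(increments=[-0.0024,0.004,-0.032,-0.0013,0.0062,0.0644,-0.0024,0.004,-0.032,-0.0013,0.0062,0.0644,-0.0024,0.004,-0.032,-0.0013,0.0062,0.0644,-0.0024,0.004,-0.032,-0.0013,0.0062,0.0644,-0.0024,0.004,-0.032,-0.0013,0.0062,0.0644,-0.0024,0.004,-0.032,-0.0013,0.0062,0.0644,-0.0024,0.004,-0.032,-0.0013,0.0062,0.0644,-0.0024,0.004,-0.032,-0.0013,0.0062,0.0644,-0.0024,0.004,-0.032,-0.0013,0.0062,0.0644,-0.0024,0.004,-0.032,-0.0013,0.0062,0.0644,0,0,0,0,0,0])

```text
t: 10.4
eef_pos: [0.4225, -0.2764, 0.0956]
ee_rot: [-3.129, 0.001, -1.299]
force: [-2.0, 0.5, -1.4]
width: 0.0876
```

Run:
```python
from h import *
goto((.424,-.280,.025),-1.335)
s=arm.get_state();im=grab('wrist','g')
q,r=seg(im,'wrist','earbud_case',(.424,-.28),.028,st=s); print(q)
```

```text
now [ 0.4225 -0.2764  0.0956] [-3.129e+00  1.000e-03 -1.299e+00] d [ 0.0015 -0.0036 -0.0706] r [-0.004  0.012 -0.036] n 2 per row [0.0008, -0.0018, -0.0353, -0.0021, 0.006, -0.0179]
(array([ 0.4244, -0.2773]), array([0.045, 0.034]), np.float64(-1.331))
```

View pics/g.png

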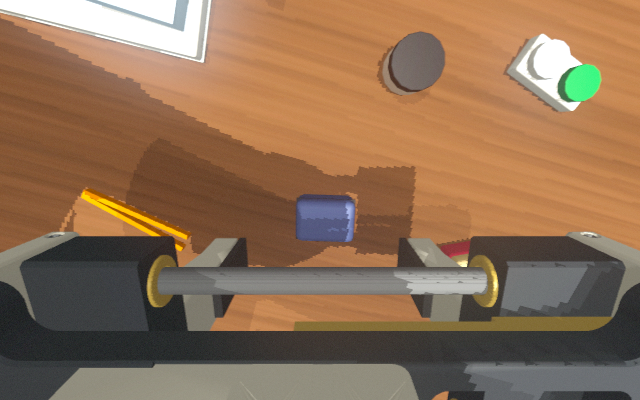

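The earbud case is centred between the jaws at about (326,218). I'll descend and grip.

Request:
apply_moves(increments=[0.0005,-0.0005,-0.018,-0.001,0.003,-0.009,0.0005,-0.0005,-0.018,-0.001,0.003,-0.009,0.0005,-0.0005,-0.018,-0.001,0.003,-0.009,0.0005,-0.0005,-0.016,-0.001,0.003,-0.009,0,0,0,0,0,0])

```text
t: 10.87
eef_pos: [0.4363, -0.2825, 0.0379]
ee_rot: [-3.125, -0.012, -1.347]
force: [-1.1, 0.7, 0.5]
width: 0.0878
```

Request:
apply_moves(increments=[0,0,0,0,0,0,0,0,0,0,0,0,0,0,0,0,0,0,0,0,0,0,0,0,0,0,0,0,0,0,0,0,0,0,0,0,0,0,0,0,0,0,0,0,0,0,0,0,0,0,0,0,0,0], hand=1, force=20)

```text
t: 11.62
eef_pos: [0.4428, -0.2846, 0.048]
ee_rot: [-3.112, -0.019, -1.349]
force: [-0.0, 0.4, 0.7]
width: 0.033
```

Run:
```python
from h import *
goto((.56,-.056,.17),-1.571)
```

```text
now [ 0.4428 -0.2846  0.048 ] [-3.112 -0.019 -1.349] d [0.1172 0.2286 0.122 ] r [ 0.016  0.031 -0.222] n 8 per row [0.0146, 0.0286, 0.0152, 0.002, 0.0039, -0.0277]
```

Request:
apply_moves(increments=[0,0,0,0,0,0,0,0,0,0,0,0,0,0,0,0,0,0,0,0,0,0,0,0,0,0,0,0,0,0,0,0,0,0,0,0], hand=0)

```text
t: 12.12
eef_pos: [0.4423, -0.2845, 0.0475]
ee_rot: [-3.114, -0.019, -1.349]
force: [-0.2, 0.2, 0.0]
width: 0.0676
```

Request:
apply_moves(increments=[-0.0185,0.006,0,0.006,0.019,0.014,0,0,0,0,0,0])

```text
t: 12.28
eef_pos: [0.4227, -0.2781, 0.0471]
ee_rot: [-3.133, -0.008, -1.334]
force: [-1.2, 1.0, -0.8]
width: 0.081
```

Request:
apply_moves(increments=[0,0,0,0,0,0])

```text
t: 12.37
eef_pos: [0.4224, -0.278, 0.0472]
ee_rot: [-3.133, -0.008, -1.334]
force: [0.5, 0.2, -0.2]
width: 0.0855
```

Request:
apply_moves(increments=[0.001,0,-0.011,-0.008,0.004,0,0,0,-0.011,0,0,0,0,0,0,0,0,0])

```text
t: 12.62
eef_pos: [0.4233, -0.278, 0.0255]
ee_rot: [-3.137, -0.015, -1.334]
force: [-1.3, 0.8, -0.2]
width: 0.0872
```

Request:
apply_moves(increments=[0,0,0,0,0,0,0,0,0,0,0,0])

```text
t: 12.78
eef_pos: [0.423, -0.2779, 0.0256]
ee_rot: [-3.138, -0.015, -1.334]
force: [-0.7, -1.3, -0.2]
width: 0.0875
```

Request:
apply_moves(increments=[0,0,0,0,0,0,0,0,0,0,0,0,0,0,0,0,0,0,0,0,0,0,0,0,0,0,0,0,0,0,0,0,0,0,0,0,0,0,0,0,0,0,0,0,0,0,0,0], hand=1, force=20)

```text
t: 13.45
eef_pos: [0.4242, -0.2783, 0.0278]
ee_rot: [-3.135, -0.016, -1.334]
force: [0.7, -0.1, -1.2]
width: 0.0458
```

Request:
apply_moves(increments=[0,0,0.02,0,0,0,0,0,0.03,0,0,0,0,0,0.03,0,0,0,0.0136,0.0225,0,0,0,-0.024,0.0136,0.0225,0,0,0,-0.024,0.0136,0.0225,0,0,0,-0.024,0.0136,0.0225,0,0,0,-0.024,0.0136,0.0225,0,0,0,-0.024,0.0136,0.0225,0,0,0,-0.024,0.0136,0.0225,0,0,0,-0.024,0.0136,0.0225,0,0,0,-0.024,0.0136,0.0225,0,0,0,-0.024,0.0136,0.0225,0,0,0,-0.024,0,0,0,0,0,0,0,0,0,0,0,0])

```text
t: 14.7
eef_pos: [0.5619, -0.0412, 0.1104]
ee_rot: [-3.138, -0.013, -1.59]
force: [0.1, 0.0, -1.1]
width: 0.0459
```

Run:
```python
from h import *
s=arm.get_state();print(s['width'],np.round(s['force'],2))
im=grab('wrist','i')
for n,z in(('tray_fin',.064),('blue_tray',.016)):
    for r in finder.landmark_of('wrist',n)[:1]: print(n,np.round(r['point']),round(r['conf'],2),np.round(atz('wrist',r['point'],z,s),4))
goto((.56,-.053,.048),-1.571)
```

```text
0.0458523378985815 [ 0.08  0.   -1.05]
tray_fin [541. 192.] 0.76 [ 0.5864 -0.1918  0.064 ]
blue_tray [365. 179.] 0.9 [ 0.5893 -0.0783  0.016 ]
now [ 0.5614 -0.0425  0.1106] [-3.137 -0.013 -1.592] d [-0.0014 -0.0105 -0.0626] r [0.013 0.004 0.021] n 2 per row [-0.0007, -0.0052, -0.0313, 0.0064, 0.002, 0.0103]
```

View pics/i.png

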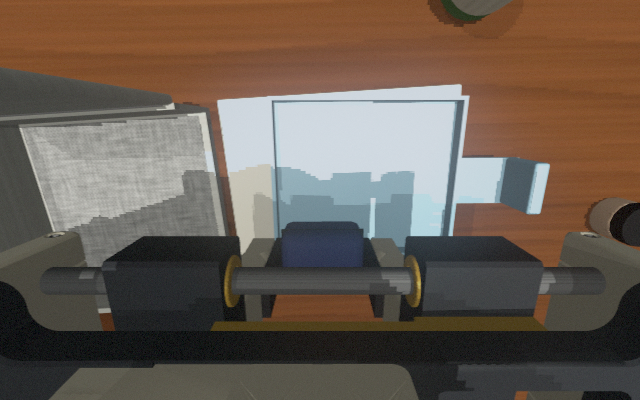

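The earbud case is held at (322,245). The tray interior spans columns 275–465 and looks well aligned, with its centre at about (0.589,−0.078). I'll lower the case into place.

Request:
apply_moves(increments=[-0.0008,-0.004,-0.02,0.004,0.001,0.007,-0.0006,-0.004,-0.02,0.004,0.001,0.007,0,-0.003,-0.016,0.004,0.001,0.007,0,0,0,0,0,0])

```text
t: 15.18
eef_pos: [0.559, -0.0567, 0.0549]
ee_rot: [-3.137, 0.001, -1.572]
force: [-0.4, -0.5, -0.5]
width: 0.0456
```

Request:
apply_moves(increments=[0,0,-0.003,0,0,0,0,0,0,0,0,0])

```text
t: 15.35
eef_pos: [0.5581, -0.0584, 0.052]
ee_rot: [-3.138, 0.0, -1.575]
force: [0.6, -0.2, -0.6]
width: 0.0457
```

Request:
apply_moves(increments=[0.001,0.003,-0.003,0,0,0,0,0,0,0,0,0])

```text
t: 15.52
eef_pos: [0.5598, -0.0556, 0.0504]
ee_rot: [-3.136, 0.0, -1.576]
force: [-0.8, 0.0, -1.0]
width: 0.0457
```

Request:
apply_moves(increments=[0,0,-0.002,0,0,0,0,0,0,0,0,0])

```text
t: 15.68
eef_pos: [0.5607, -0.055, 0.0496]
ee_rot: [-3.134, 0.0, -1.575]
force: [-0.2, -0.5, -0.3]
width: 0.0461
```

Request:
apply_moves(increments=[0,0,-0.003,0,0,0,0,0,0,0,0,0])

```text
t: 15.85
eef_pos: [0.562, -0.0543, 0.0479]
ee_rot: [-3.131, 0.001, -1.574]
force: [0.7, 0.2, -1.1]
width: 0.0458
```

Request:
apply_moves(increments=[0,0,0,0,0,0,0,0,0,0,0,0,0,0,0,0,0,0,0,0,0,0,0,0], hand=0.35)

```text
t: 16.18
eef_pos: [0.5625, -0.054, 0.0483]
ee_rot: [-3.13, 0.001, -1.573]
force: [0.2, -0.1, -0.0]
width: 0.0568
```

Run:
```python
from h import *
goto((.57,-.412,.15),-3.426)
```

```text
now [ 0.5625 -0.054   0.0483] [-3.130e+00  1.000e-03 -1.573e+00] d [ 0.0075 -0.358   0.1017] r [ 0.01   0.009 -1.853] n 17 per row [0.0004, -0.0211, 0.006, 0.0006, 0.0006, -0.109]
```

Request:
apply_moves(increments=[0,0,0.02,0,0,0,0,0,0.035,0,0,0,0,0,0.035,0,0,0,0.0004,-0.021,0.001,0,0,-0.109,0.0004,-0.021,0.001,0,0,-0.109,0.0004,-0.021,0.001,0,0,-0.109,0.0004,-0.021,0.001,0,0,-0.109,0.0004,-0.021,0.001,0,0,-0.109,0.0004,-0.021,0.001,0,0,-0.109,0.0004,-0.021,0.001,0,0,-0.109,0.0004,-0.021,0.001,0,0,-0.109,0.0004,-0.021,0.001,0,0,-0.109,0.0004,-0.021,0.001,0,0,-0.109,0.0004,-0.021,0.001,0,0,-0.109,0.0004,-0.021,0.001,0,0,-0.109,0.0004,-0.021,0.001,0,0,-0.109,0.0004,-0.021,0.001,0,0,-0.109,0.0004,-0.021,0.001,0,0,-0.109,0.0004,-0.021,0.001,0,0,-0.109,0.0004,-0.021,0.001,0,0,-0.109], hand=0)

```text
t: 17.85
eef_pos: [0.5661, -0.425, 0.1591]
ee_rot: [-3.131, 0.001, 2.774]
force: [0.4, 0.5, -0.1]
width: 0.088
```

Request:
apply_moves(increments=[0,0,0,0,0,0,0,0,0,0,0,0,0,0,0,0,0,0])

```text
t: 18.1
eef_pos: [0.5647, -0.4292, 0.1573]
ee_rot: [-3.131, -0.001, 2.765]
force: [-0.1, 0.9, -0.9]
width: 0.0877
```

Run:
```python
from h import *
s=arm.get_state();im=grab('wrist','j')
q,r=seg(im,'wrist','lens_case',(.572,-.41),.018,st=s); print(q,s['q'])
for n in ('lens_case','cream_jar','polish_bottle'):
    for r in finder.landmark_of('wrist',n)[:1]: print(n,np.round(r['point']),round(r['conf'],2),np.round(atz('wrist',r['point'],0,s),4))
goto((.571,-.410,.055),-3.426)
```

```text
(array([ 0.5717, -0.4107]), array([0.06 , 0.028]), np.float64(-1.852)) [-0.37046737  0.46527096 -0.01497632  0.0119698  -1.09161348 -0.01189799]
lens_case [320. 212.] 0.94 [ 0.5732 -0.4113  0.    ]
cream_jar [375. 282.] 0.66 [ 0.5456 -0.3091  0.    ]
polish_bottle [466. 163.] 0.66 [ 0.4135 -0.4053  0.    ]
now [ 0.5652 -0.4283  0.1579] [-3.131 -0.     2.766] d [ 0.0058  0.0183 -0.1029] r [ 0.01  -0.004  0.091] n 3 per row [0.0019, 0.0061, -0.0343, 0.0033, -0.0012, 0.0304]
```

Request:
apply_moves(increments=[0.0014,0.0036,-0.025,0.002,-0.001,0.019,0.0014,0.0036,-0.025,0.002,-0.001,0.019,0.0014,0.0036,-0.025,0.002,-0.001,0.019,0.0014,0.0036,-0.025,0.002,-0.001,0.019,0.0014,0.0036,-0.012,0.002,-0.001,0.019,0,0,0,0,0,0,0,0,0,0,0,0])

```text
t: 18.88
eef_pos: [0.5756, -0.4061, 0.0474]
ee_rot: [-3.142, 0.01, 2.875]
force: [-0.3, -0.7, -0.3]
width: 0.0875
```

Request:
apply_moves(increments=[-0.003,-0.005,0,0,0,-0.013,0,0,-0.01,0,0,0,0,0,-0.01,0,0,0,0,0,-0.01,0,0,0,0,0,0,0,0,0])

```text
t: 19.3
eef_pos: [0.5753, -0.4131, 0.0207]
ee_rot: [-3.14, 0.018, 2.861]
force: [-0.6, 0.6, 0.0]
width: 0.0878
```

Request:
apply_moves(increments=[0,0,0,0,0,0])

```text
t: 19.38
eef_pos: [0.5751, -0.4134, 0.0203]
ee_rot: [-3.14, 0.018, 2.861]
force: [0.0, 0.0, 0.2]
width: 0.0876
```

Request:
apply_moves(increments=[-0.003,0.0025,-0.005,0,-0.005,0,0,0,0,0,0,0,0,0,0,0,0,0,0,0,0,0,0,0,0,0,0,0,0,0,0,0,0,0,0,0,0,0,0,0,0,0,0,0,0,0,0,0,0,0,0,0,0,0,0,0,0,0,0,0,0,0,0,0,0,0], hand=1, force=20)

```text
t: 20.3
eef_pos: [0.5724, -0.4109, 0.016]
ee_rot: [-3.141, 0.025, 2.861]
force: [-0.4, 0.3, -1.0]
width: 0.0276
```

Run:
```python
from h import *
goto((.618,-.054,.11),-1.571)
goto((.618,-.054,.11),-4.712)
```

```text
now [ 0.5724 -0.4109  0.016 ] [-3.141  0.025  2.861] d [0.0456 0.3569 0.094 ] r [-0.017  0.023  1.851] n 17 per row [0.0027, 0.021, 0.0055, -0.001, 0.0014, 0.1089]
now [ 0.5724 -0.4109  0.016 ] [-3.141  0.025  2.861] d [0.0456 0.3569 0.094 ] r [ 0.022  0.016 -1.289] n 12 per row [0.0038, 0.0297, 0.0078, 0.0018, 0.0013, -0.1074]
```

Request:
apply_moves(increments=[0,0,0.02,0,0,0,0,0,0.035,0,0,0,0,0,0.035,0,0,0,0.0027,0.021,0.001,-0.001,0.0014,0.107,0.0027,0.021,0.001,-0.001,0.0014,0.107,0.0027,0.021,0.001,-0.001,0.0014,0.107,0.0027,0.021,0.001,-0.001,0.0014,0.107,0.0027,0.021,0.001,-0.001,0.0014,0.107,0.0027,0.021,0.001,-0.001,0.0014,0.107,0.0027,0.021,0.001,-0.001,0.0014,0.107,0.0027,0.021,0.001,-0.001,0.0014,0.107,0.0027,0.021,0.001,-0.001,0.0014,0.107,0.0027,0.021,0.001,-0.001,0.0014,0.107,0.0027,0.021,0.001,-0.001,0.0014,0.107,0.0027,0.021,0.001,-0.001,0.0014,0.107,0.0027,0.021,0.001,-0.001,0.0014,0.107,0.0027,0.021,0.001,-0.001,0.0014,0.107,0.0027,0.02,0.001,-0.001,0.0014,0.107,0.0027,0.02,0.001,-0.001,0.0014,0.107,0,0.006,0.001,0,0,0.09])

```text
t: 21.97
eef_pos: [0.6136, -0.0567, 0.1279]
ee_rot: [-3.136, -0.001, -1.54]
force: [-0.1, -0.6, -1.1]
width: 0.028
```

Request:
apply_moves(increments=[0,0,0,0,0,0,0,0,0,0,0,0,0,0,0,0,0,0])

```text
t: 22.22
eef_pos: [0.6138, -0.0548, 0.1281]
ee_rot: [-3.136, -0.001, -1.537]
force: [-0.5, 0.0, -0.9]
width: 0.0274
```

Run:
```python
from h import *
s=arm.get_state();print(s['width'])
im=grab('wrist','k')
for n,z in(('tray_fin',.064),('blue_tray',.016),('earbud_case',.02),('lens_case',.1)):
    for r in finder.landmark_of('wrist',n)[:1]: print(n,np.round(r['point']),round(r['conf'],2),np.round(atz('wrist',r['point'],z,s),4))
goto((.617,-.054,.06),-1.571)
```

```text
0.027380825608099138
tray_fin [491. 259.] 0.96 [ 0.5882 -0.1884  0.064 ]
blue_tray [345. 230.] 0.59 [ 0.5908 -0.0768  0.016 ]
earbud_case [447.  68.] 0.3 [ 0.7324 -0.1506  0.02  ]
lens_case [321. 251.] 0.94 [ 0.6066 -0.0539  0.1   ]
now [ 0.6137 -0.0553  0.128 ] [-3.136e+00 -1.000e-03 -1.537e+00] d [ 0.0033  0.0013 -0.068 ] r [ 0.001  0.005 -0.034] n 2 per row [0.0016, 0.0007, -0.034, 0.0005, 0.0027, -0.0172]
```

View pics/k.png

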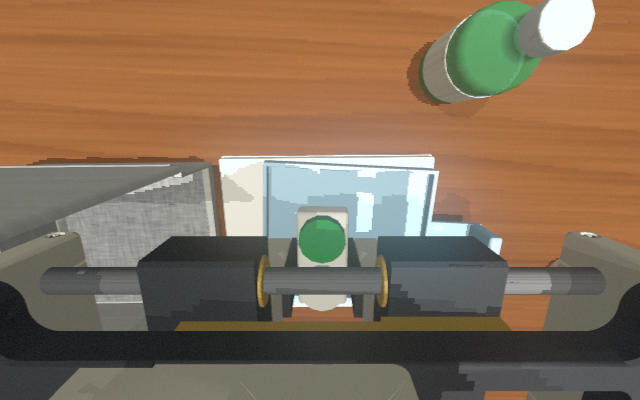

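The lens case is held upright with its green cap at (322,240), and the tray lies below it. I'll lower it at (0.617,−0.054).

Request:
apply_moves(increments=[0.001,0,-0.025,0,0.002,-0.017,0.001,0,-0.025,0,0.002,-0.017,0.001,0,-0.015,0,0.001,0,0,0,0,0,0,0,0,0,0,0,0,0])

```text
t: 22.88
eef_pos: [0.6179, -0.0577, 0.0628]
ee_rot: [-3.137, -0.001, -1.578]
force: [0.4, 0.5, -0.6]
width: 0.0279
```

Request:
apply_moves(increments=[0,0,-0.005,0,0,0,0,0,-0.005,0,0,0,0,0,-0.005,0,0,0,0,0,0,0,0,0])

```text
t: 23.22
eef_pos: [0.6193, -0.0581, 0.0495]
ee_rot: [-3.133, -0.001, -1.579]
force: [1.1, -0.3, -0.2]
width: 0.0275
```

Request:
apply_moves(increments=[-0.001,0.003,-0.005,0,0,0,0,0,-0.004,0,0,0,0,0,0,0,0,0])

```text
t: 23.47
eef_pos: [0.6189, -0.0547, 0.0408]
ee_rot: [-3.131, -0.0, -1.579]
force: [0.1, -0.6, -0.2]
width: 0.0277
```

Request:
apply_moves(increments=[0,0,-0.003,0,0,0,0,0,0,0,0,0])

```text
t: 23.63
eef_pos: [0.6189, -0.0545, 0.0375]
ee_rot: [-3.131, -0.0, -1.579]
force: [-0.8, -0.1, -0.8]
width: 0.0276
```

Request:
apply_moves(increments=[0,0,-0.002,0,0,0,0,0,0,0,0,0])

```text
t: 23.8
eef_pos: [0.6195, -0.0545, 0.036]
ee_rot: [-3.13, -0.0, -1.578]
force: [-0.0, 0.2, -0.0]
width: 0.0281
```

Request:
apply_moves(increments=[0,0,0,0,0,0,0,0,0,0,0,0,0,0,0,0,0,0,0,0,0,0,0,0,0,0,0.02,0,0,0,0,0,0.035,0,0,0,0,0,0.035,0,0,0,0,0,0.01,0,0,0], hand=0.5)

```text
t: 24.47
eef_pos: [0.6159, -0.0552, 0.1346]
ee_rot: [-3.14, -0.002, -1.579]
force: [1.2, -0.1, 0.1]
width: 0.0437
```

Run:
```python
from h import *
goto((.415,-.405,.16),-1.107)
```

```text
now [ 0.6159 -0.0552  0.1346] [-3.140e+00 -2.000e-03 -1.579e+00] d [-0.2009 -0.3498  0.0254] r [0.002 0.002 0.472] n 12 per row [-0.0167, -0.0292, 0.0021, 0.0002, 0.0002, 0.0393]
```

Request:
apply_moves(increments=[-0.0167,-0.029,0.004,0,0,0.039,-0.0167,-0.029,0.004,0,0,0.039,-0.0167,-0.029,0.004,0,0,0.039,-0.0167,-0.029,0.004,0,0,0.039,-0.0167,-0.029,0.003,0,0,0.039,-0.0167,-0.029,0.003,0,0,0.039,-0.0167,-0.029,0.003,0,0,0.039,-0.0167,-0.029,0.002,0,0,0.039,-0.0167,-0.029,0.002,0,0,0.039,-0.0167,-0.029,0.002,0,0,0.039,-0.0167,-0.029,0,0,0,0.039,-0.01,-0.01,0,0,0,0.03,0,0,0,0,0,0,0,0,0,0,0,0,0,0,0,0,0,0], hand=0)

```text
t: 25.72
eef_pos: [0.4151, -0.3961, 0.1741]
ee_rot: [-3.125, -0.006, -1.094]
force: [0.3, -0.5, 0.4]
width: 0.0879
```

Run:
```python
from h import *
s=arm.get_state();im=grab('wrist','l')
q,r=seg(im,'wrist','polish_bottle',(.415,-.405),.036,st=s); print(q,s['q'])
for n in ('cream_jar','polish_bottle'):
    for r in finder.landmark_of('wrist',n)[:1]: print(n,np.round(r['point']),round(r['conf'],2),np.round(atz('wrist',r['point'],0,s),4))
goto((.415,-.404,.055),-1.107)
```

```text
(array([ 0.415 , -0.4035]), array([0.033, 0.032]), np.float64(-2.678)) [-0.42757764  0.23699667 -0.30866226 -0.01138608 -1.00988868  2.48083902]
cream_jar [304.  30.] 0.59 [ 0.5527 -0.3054  0.    ]
polish_bottle [328. 196.] 0.9 [ 0.4155 -0.404   0.    ]
now [ 0.4158 -0.3954  0.1742] [-3.125 -0.006 -1.092] d [-0.0008 -0.0086 -0.1192] r [-0.002  0.018 -0.015] n 4 per row [-0.0002, -0.0021, -0.0298, -0.0006, 0.0045, -0.0037]
```

Request:
apply_moves(increments=[0,-0.0015,-0.02,0,0.004,-0.003,0,-0.0015,-0.025,0,0.004,-0.003,0,-0.0015,-0.025,0,0.004,-0.003,0,-0.0015,-0.025,0,0.004,-0.003,0,-0.0015,-0.02,0,0,0,0,0,0,0,0,0,0,0,0,0,0,0])

```text
t: 26.45
eef_pos: [0.4225, -0.3986, 0.058]
ee_rot: [-3.136, -0.005, -1.096]
force: [-0.6, 0.1, 0.7]
width: 0.0876
```

Request:
apply_moves(increments=[-0.007,-0.004,-0.008,0,0,-0.01,0,0,-0.01,0,0,0,0,0,-0.01,0,0,0,0,0,0,0,0,0,0,0,0,0,0,0])

```text
t: 26.87
eef_pos: [0.4178, -0.4031, 0.0315]
ee_rot: [-3.132, -0.01, -1.104]
force: [-0.5, -0.1, -0.8]
width: 0.0877
```

Request:
apply_moves(increments=[-0.003,0,-0.006,0,0,0,0,0,0,0,0,0,0,0,0,0,0,0,0,0,0,0,0,0,0,0,0,0,0,0,0,0,0,0,0,0,0,0,0,0,0,0,0,0,0,0,0,0,0,0,0,0,0,0,0,0,0,0,0,0], hand=1, force=20)

```text
t: 27.7
eef_pos: [0.4155, -0.4039, 0.0269]
ee_rot: [-3.13, -0.012, -1.105]
force: [-0.1, -0.3, -1.3]
width: 0.0317
```

Run:
```python
from h import *
goto((.558,-.122,.11),-1.571)
```

```text
now [ 0.4155 -0.4039  0.0269] [-3.13  -0.012 -1.105] d [0.1425 0.2819 0.0831] r [ 0.01   0.014 -0.467] n 10 per row [0.0142, 0.0282, 0.0083, 0.001, 0.0014, -0.0467]
```

Request:
apply_moves(increments=[0,0,0.02,0,0,0,0,0,0.035,0,0,0,0,0,0.035,0,0,0,0.0142,0.028,0,0.001,0.0014,-0.045,0.0142,0.028,0,0.001,0.0014,-0.045,0.0142,0.028,0,0.001,0.0014,-0.045,0.0142,0.028,0,0.001,0.0014,-0.045,0.0142,0.028,0,0.001,0.0014,-0.045,0.0142,0.028,0,0.001,0.0014,-0.045,0.0142,0.028,0,0.001,0.0014,-0.045,0.0142,0.028,0,0.001,0.0014,-0.045,0.0142,0.028,0,0.001,0.0014,-0.045,0.01,0.01,0,0,0,-0.03,0,0,0,0,0,0,0,0,0,0,0,0,0,0,0,0,0,0])

```text
t: 29.03
eef_pos: [0.5547, -0.1276, 0.1198]
ee_rot: [-3.141, 0.005, -1.564]
force: [0.1, -0.5, -1.6]
width: 0.0319
```

Run:
```python
from h import *
s=arm.get_state();print(s['width'])
im=grab('wrist','m')
for n,z in(('tray_fin',.064),('blue_tray',.016),('earbud_case',.02),('lens_case',.02)):
    for r in finder.landmark_of('wrist',n)[:1]: print(n,np.round(r['point']),round(r['conf'],2),np.round(atz('wrist',r['point'],z,s),4))
goto((.559,-.121,.055),-1.571)
```

```text
0.03185863275697349
tray_fin [410. 184.] 0.82 [ 0.5868 -0.1887  0.064 ]
blue_tray [266. 172.] 0.85 [ 0.5864 -0.0776  0.016 ]
earbud_case [239. 205.] 0.7 [ 0.5577 -0.054   0.02  ]
lens_case [234. 132.] 0.74 [ 0.62   -0.0541  0.02  ]
now [ 0.5546 -0.1284  0.12  ] [-3.14   0.005 -1.566] d [ 0.0044  0.0074 -0.065 ] r [-0.005  0.001 -0.005] n 2 per row [0.0022, 0.0037, -0.0325, -0.0023, 0.0007, -0.0025]
```

View pics/m.png

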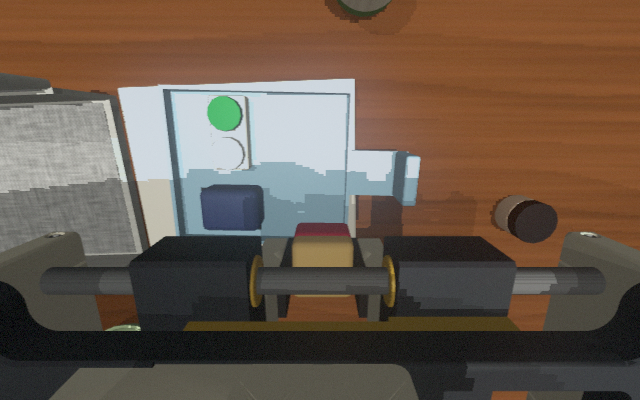

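The lens case (230,130) and earbud case (232,207) stand in the tray, the polish is held at (322,250), and the jar is still out at (525,218). I'll place the polish.

Request:
apply_moves(increments=[0.0015,0.0025,-0.02,0,0,0,0.0015,0.0025,-0.02,0,0,0,0.0012,0.002,-0.015,0,0,0,0,0,0,0,0,0,0,0,0,0,0,0])

```text
t: 29.7
eef_pos: [0.5588, -0.1245, 0.0654]
ee_rot: [-3.136, 0.004, -1.57]
force: [0.7, -0.5, -1.4]
width: 0.0316
```

Request:
apply_moves(increments=[0,0,-0.004,0,0,0,0,0,-0.003,0,0,0,0,0,0,0,0,0])

```text
t: 29.95
eef_pos: [0.5594, -0.1255, 0.0599]
ee_rot: [-3.134, 0.004, -1.571]
force: [-1.1, 0.2, -1.5]
width: 0.0318
```

Request:
apply_moves(increments=[0,0.004,-0.005,0,0,0,0,0,-0.004,0,0,0,0,0,-0.003,0,0,0,0,0,0,0,0,0])

```text
t: 30.28
eef_pos: [0.5604, -0.1211, 0.0486]
ee_rot: [-3.131, 0.005, -1.571]
force: [-0.6, -1.5, -0.2]
width: 0.0316
```

Request:
apply_moves(increments=[0,0,-0.002,0,0,0,0,0,0,0,0,0])

```text
t: 30.45
eef_pos: [0.5609, -0.1208, 0.0468]
ee_rot: [-3.13, 0.005, -1.57]
force: [0.1, 0.2, -0.1]
width: 0.0322
```

Request:
apply_moves(increments=[0,0,0,0,0,0,0,0,0,0,0,0,0,0,0,0,0,0,0,0,0.02,0,0,0,0,0,0.035,0,0,0,0,0,0.035,0,0,0], hand=0.56)

```text
t: 30.95
eef_pos: [0.5555, -0.1211, 0.1314]
ee_rot: [3.138, 0.004, -1.571]
force: [0.5, 0.9, -0.4]
width: 0.039
```

Request:
apply_moves(increments=[-0.001,-0.027,0.003,0,0,0,-0.001,-0.027,0.003,0,0,0,-0.001,-0.027,0.002,0,0,0,-0.001,-0.027,0,0,0,0,-0.001,-0.027,0,0,0,0,-0.001,-0.027,0,0,0,0,-0.001,-0.02,0,0,0,0,0,0,0,0,0,0,0,0,0,0,0,0,0,0,0,0,0,0], hand=0)

```text
t: 31.78
eef_pos: [0.5529, -0.3116, 0.1514]
ee_rot: [-3.127, 0.002, -1.567]
force: [0.1, 1.2, -0.1]
width: 0.0878
```

Run:
```python
from h import *
s=arm.get_state();im=grab('wrist','n')
for n in ('cream_jar',):
    for r in finder.landmark_of('wrist',n)[:1]: print(n,np.round(r['point']),round(r['conf'],2),np.round(atz('wrist',r['point'],0,s),4))
r=rect(im,'wrist',(.55,-.308),.032,.05,400,s); g=cv2.medianBlur(cv2.cvtColor(r,cv2.COLOR_RGB2GRAY),5)
c=cv2.HoughCircles(g,cv2.HOUGH_GRADIENT,1,100,param1=80,param2=15,minRadius=60,maxRadius=85)
print([(round(.5+x*.00025,4),round(-.258-y*.00025,4),round(q*.00025,4)) for x,y,q in c[0][:2]] if c is not None else None)
goto((.55,-.307,.055),-1.571)
```

```text
cream_jar [320. 199.] 0.56 [ 0.5509 -0.3085  0.    ]
[(np.float32(0.5499), np.float32(-0.3059), np.float32(0.0172))]
now [ 0.5531 -0.3109  0.1515] [-3.126e+00  2.000e-03 -1.566e+00] d [-0.0031  0.0039 -0.0965] r [-0.002  0.015 -0.005] n 3 per row [-0.001, 0.0013, -0.0322, -0.0006, 0.0051, -0.0016]
```

View pics/n.png

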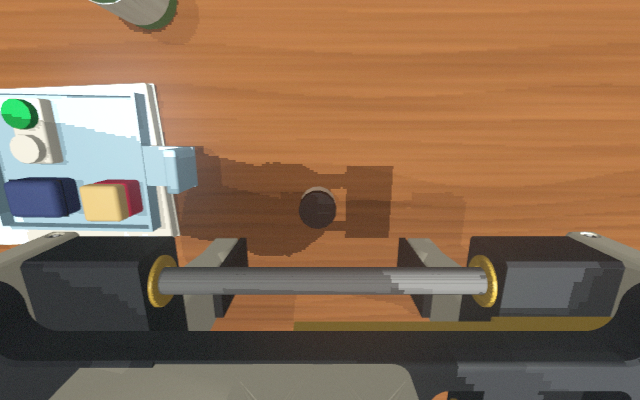

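Three items stand in the tray. The jar is centred between the jaws at (318,208), world position about (0.550,−0.307).

Request:
apply_moves(increments=[-0.001,0.001,-0.025,0,0.004,0,-0.001,0.001,-0.025,0,0.004,0,-0.001,0.001,-0.025,0,0.004,0,0,0.001,-0.02,0,0,0,0,0,0,0,0,0,0,0,0,0,0,0])

```text
t: 32.38
eef_pos: [0.553, -0.3014, 0.057]
ee_rot: [-3.133, -0.0, -1.558]
force: [0.1, 0.2, 0.5]
width: 0.0877
```

Request:
apply_moves(increments=[-0.003,-0.005,-0.01,0,0,0,0,0,-0.01,0,0,0,0,0,-0.009,0,0,0,0,0,0,0,0,0,0,0,0,0,0,0])

```text
t: 32.8
eef_pos: [0.5524, -0.3065, 0.0295]
ee_rot: [-3.127, -0.002, -1.556]
force: [0.9, 0.4, -0.0]
width: 0.0878
```

Request:
apply_moves(increments=[-0.002,0,-0.004,0,0.008,0,0,0,0,0,0,0,0,0,0,0,0,0,0,0,0,0,0,0,0,0,0,0,0,0,0,0,0,0,0,0,0,0,0,0,0,0,0,0,0,0,0,0,0,0,0,0,0,0,0,0,0,0,0,0], hand=1, force=20)

```text
t: 33.63
eef_pos: [0.5514, -0.3071, 0.0272]
ee_rot: [-3.133, -0.003, -1.556]
force: [-0.5, 0.9, -0.9]
width: 0.0353
```

Run:
```python
from h import *
goto((.617,-.120,.13),-1.571)
```

```text
now [ 0.5514 -0.3071  0.0272] [-3.133e+00 -3.000e-03 -1.556e+00] d [0.0656 0.1871 0.1028] r [ 0.003  0.009 -0.015] n 7 per row [0.0094, 0.0267, 0.0147, 0.0004, 0.0013, -0.0022]
```

Request:
apply_moves(increments=[0,0,0.02,0,0,0,0,0,0.035,0,0,0,0,0,0.035,0,0,0,0.0094,0.0265,0.002,0,0.001,-0.002,0.0094,0.0265,0.002,0,0.001,-0.002,0.0094,0.0265,0.002,0,0.001,-0.002,0.0094,0.0265,0.002,0,0.001,-0.002,0.0094,0.0265,0,0,0.001,-0.002,0.0094,0.0265,0,0,0.001,-0.002,0.0094,0.02,0,0,0.001,-0.002,0,0,0,0,0,0,0,0,0,0,0,0])

```text
t: 34.63
eef_pos: [0.6168, -0.12, 0.1296]
ee_rot: [-3.141, -0.001, -1.574]
force: [0.8, -0.3, 0.0]
width: 0.0351
```

Run:
```python
from h import *
goto((.618,-.120,.055),-1.571); print(arm.get_state()['width'])
```

```text
now [ 0.6168 -0.12    0.1296] [-3.141e+00 -1.000e-03 -1.574e+00] d [ 0.0012 -0.     -0.0746] r [0.001 0.001 0.003] n 3 per row [0.0004, -0.0, -0.0249, 0.0002, 0.0002, 0.0011]
0.0351387426498356
```

Request:
apply_moves(increments=[0,0,-0.02,0,0,0,0,0,-0.02,0,0,0,0,0,-0.02,0,0,0,0,0,-0.008,0,0,0,0,0,0,0,0,0,0,0,0,0,0,0])

```text
t: 35.13
eef_pos: [0.6162, -0.1227, 0.0607]
ee_rot: [-3.139, -0.001, -1.575]
force: [0.3, 0.2, 0.1]
width: 0.0353
```

Request:
apply_moves(increments=[0,0,-0.004,0,0,0,0,0,-0.004,0,0,0,0,0,0,0,0,0])

```text
t: 35.38
eef_pos: [0.6173, -0.1237, 0.0545]
ee_rot: [-3.136, -0.001, -1.576]
force: [0.4, 0.8, -0.7]
width: 0.0352
```

Request:
apply_moves(increments=[0,0.0025,-0.003,0,0,0,0,0,-0.003,0,0,0,0,0,0,0,0,0])

```text
t: 35.63
eef_pos: [0.6183, -0.1211, 0.0495]
ee_rot: [-3.133, -0.001, -1.576]
force: [-0.3, -0.5, 0.1]
width: 0.0351
```

Request:
apply_moves(increments=[0,0,-0.002,0,0,0,0,0,0,0,0,0])

```text
t: 35.8
eef_pos: [0.6185, -0.1208, 0.0476]
ee_rot: [-3.133, -0.001, -1.576]
force: [0.3, -0.4, -0.4]
width: 0.0356
```

Request:
apply_moves(increments=[0,0,-0.001,0,0,0,0,0,0,0,0,0])

```text
t: 35.97
eef_pos: [0.619, -0.1207, 0.0472]
ee_rot: [-3.132, -0.001, -1.575]
force: [0.0, -0.3, -0.8]
width: 0.0351
```

Request:
apply_moves(increments=[0,0,0,0,0,0,0,0,0,0,0,0,0,0,0,0,0,0,0,0,0,0,0,0,0,0,0.02,0,0,0,0,0,0.035,0,0,0,-0.015,0,0.035,0,0,0,-0.02,0.005,0.03,0,0,0,-0.02,0.01,0.03,0,0,0,-0.02,0.01,0.03,0,0,0,-0.02,0.01,0.03,0,0,0,-0.02,0.01,0.03,0,0,0,0,0,0,0,0,0,0,0,0,0,0,0], hand=0.5)

```text
t: 37.13
eef_pos: [0.4952, -0.0754, 0.2951]
ee_rot: [-3.135, -0.0, -1.577]
force: [-0.2, 0.4, -0.3]
width: 0.0436
```

Run:
```python
from h import *
s=arm.get_state();im=grab('wrist','o')
for n,z in(('tray_fin',.064),('blue_tray',.016),('case',0),('white_tray',0),('earbud_case',.02),('lens_case',.02),('cream_jar',.02),('polish_bottle',.02),('lid_hinge',.068)):
    for r in finder.landmark_of('wrist',n)[:1]: print(n,np.round(r['point']),round(r['conf'],2),np.round(atz('wrist',r['point'],z,s),4))
r=rect(im,'wrist',(.58,.03),.016,.2,600,s); cv2.imwrite('pics/p.png',r[:,:,::-1])
```

```text
tray_fin [417. 104.] 0.69 [ 0.5905 -0.191   0.064 ]
blue_tray [322. 109.] 0.97 [ 0.5879 -0.0754  0.016 ]
case [183. 121.] 0.87 [0.5734 0.126  0.    ]
white_tray [413. 107.] 0.45 [ 0.5903 -0.2056  0.    ]
earbud_case [304. 128.] 0.92 [ 0.5621 -0.0503  0.02  ]
lens_case [304.  83.] 0.93 [ 0.62   -0.0507  0.02  ]
cream_jar [357.  82.] 0.68 [ 0.6212 -0.1224  0.02  ]
polish_bottle [355. 128.] 0.87 [ 0.5619 -0.1203  0.02  ]
lid_hinge [145.  47.] 0.68 [0.6538 0.1284 0.068 ]
```

View pics/p.png

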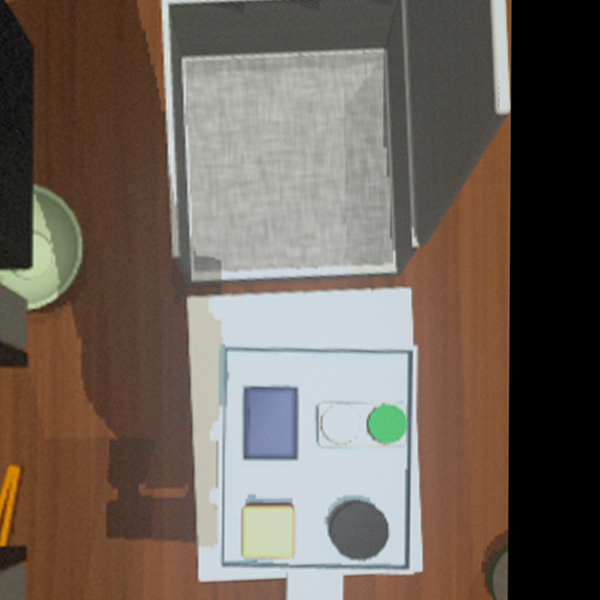

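All four items stand upright in the tray. Case and stand edges give a yaw of about +0.043 and the tray about −0.012, with the tray 7 mm to the +x side of the case line. Next is the fin.

Request:
apply_moves(increments=[0.0155,-0.019,-0.022,0,0,0,0.0155,-0.019,-0.022,0,0,0,0.0155,-0.019,-0.022,0,0,0,0.0155,-0.019,-0.022,0,0,0,0.0155,-0.019,-0.022,0,0,0,0.0155,-0.019,-0.022,0,0,0,0,0,-0.02,0,0,0,0,0,0,0,0,0,0,0,0,0,0,0], hand=0.72)

```text
t: 38.38
eef_pos: [0.5936, -0.1968, 0.1313]
ee_rot: [-3.14, -0.001, -1.577]
force: [0.3, 0.2, 0.6]
width: 0.0244
```

Run:
```python
from h import *
s=arm.get_state();im=grab('wrist','q')
for n,z in(('tray_fin',.064),('blue_tray',.016)):
    for r in finder.landmark_of('wrist',n)[:1]: print(n,np.round(r['point']),round(r['conf'],2),np.round(atz('wrist',r['point'],z,s),4))
goto((.588,-.190,.09),-1.583);print(s['width'])
```

```text
tray_fin [312. 227.] 0.94 [ 0.5886 -0.1888  0.064 ]
blue_tray [192. 211.] 0.58 [ 0.588  -0.0745  0.016 ]
now [ 0.594  -0.1959  0.1333] [-3.137e+00 -1.000e-03 -1.576e+00] d [-0.006   0.0059 -0.0433] r [ 0.001  0.004 -0.007] n 2 per row [-0.003, 0.003, -0.0217, 0.0005, 0.0022, -0.0036]
0.024374581803125895
```

View pics/q.png

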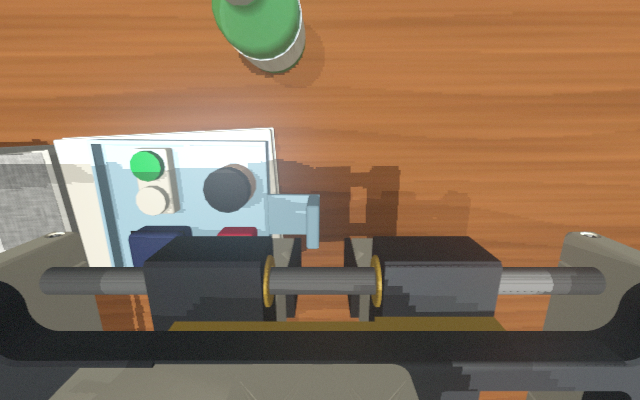

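The fin top is at columns 307–320, rows 195–248, about 7 mm to the +y side of the jaw centre. I'll align and lower.

Request:
apply_moves(increments=[-0.003,0.0035,-0.018,0,0.002,-0.003,-0.002,0.0035,-0.018,0,0.002,-0.003,0,0,-0.006,0,0,0,0,0,0,0,0,0,0,0,0,0,0,0])

```text
t: 38.95
eef_pos: [0.5935, -0.1868, 0.1005]
ee_rot: [-3.126, -0.002, -1.577]
force: [0.9, -0.5, 0.4]
width: 0.0242
```

Request:
apply_moves(increments=[-0.0055,-0.0022,-0.008,0,0.014,-0.006,0,0,-0.008,0,0,0,0,0,0,0,0,0,0,0,0,0,0,0])

```text
t: 39.28
eef_pos: [0.5897, -0.1893, 0.0874]
ee_rot: [-3.135, -0.003, -1.582]
force: [0.9, -0.6, 0.2]
width: 0.0248
```

Run:
```python
from h import *
s=arm.get_state();im=grab('wrist','r')
for n,z in(('tray_fin',.064),):
    for r in finder.landmark_of('wrist',n)[:1]: print(n,np.round(r['point']),round(r['conf'],2),np.round(atz('wrist',r['point'],z,s),4))
goto((.588,-.189,.046),-1.583)
```

```text
tray_fin [323. 243.] 0.82 [ 0.5897 -0.1893  0.064 ]
now [ 0.5896 -0.1892  0.0873] [-3.135e+00 -3.000e-03 -1.582e+00] d [-0.0016  0.0002 -0.0413] r [ 0.003  0.007 -0.001] n 2 per row [-0.0008, 0.0001, -0.0207, 0.0016, 0.0033, -0.0003]
```

Aligned (fin measured at (0.5897, −0.1893)). I'll descend gently.

Request:
apply_moves(increments=[0,0,-0.008,0,0.005,0,0,0,-0.008,0,0,0,0,0,-0.008,0,0,0,0,0,0,0,0,0])

```text
t: 39.72
eef_pos: [0.5899, -0.1894, 0.0614]
ee_rot: [-3.139, -0.003, -1.583]
force: [-1.0, -0.4, -0.0]
width: 0.0248
```

Request:
apply_moves(increments=[0,0,-0.007,0,0,0,0,0,-0.007,0,0,0,0,0,0,0,0,0])

```text
t: 39.97
eef_pos: [0.5894, -0.1894, 0.0449]
ee_rot: [-3.141, -0.003, -1.583]
force: [-0.7, -0.7, -0.4]
width: 0.0245
```

Request:
apply_moves(increments=[0,0,0.001,0,0,0,0,0,0,0,0,0,0,0,0,0,0,0,0,0,0,0,0,0,0,0,0,0,0,0,0,0,0,0,0,0], hand=1, force=15)

```text
t: 40.47
eef_pos: [0.5893, -0.1893, 0.0456]
ee_rot: [3.142, -0.003, -1.583]
force: [0.7, 0.1, -2.6]
width: 0.01
```

Fin gripped (10 mm). I'll turn the tray to the case's yaw and advance to just before the case mouth.

Request:
apply_moves(increments=[-0.0005,0.001,0,0,0,0.01,-0.0005,0.002,0,0,0,0.01,-0.0005,0.003,0,0,0,0.01,-0.0006,0.004,0,0,0,0.01,-0.0005,0.005,0,0,0,0.008,-0.0004,0.005,0,0,0,0.006,-0.0002,0.005,0,0,0,0,-0.0002,0.004,0,0,0,0,-0.0002,0.003,0,0,0,0,0,0.001,0,0,0,0,0,0,0,0,0,0])

```text
t: 41.38
eef_pos: [0.5848, -0.1527, 0.0457]
ee_rot: [3.141, -0.003, -1.522]
force: [0.2, -1.0, -1.8]
width: 0.01
```

Run:
```python
from h import *
s=arm.get_state();im=grab('wrist','s')
goto((.5784+.043*.16,.0126-.16,.0456),-1.528);print(s['width'],np.round(s['force'],1))
b=grab('scene','t')
print(np.round(atz('scene',finder.landmark_of('scene','blue_tray')[0]['point'],.016),4),np.round(atz('scene',finder.landmark_of('scene','case')[0]['point'],0),4))
w=rect(b,'scene',(.58,.04),.02,.2,600)
cv2.imwrite('pics/u.png',w[:,:,::-1])
```

```text
now [ 0.5847 -0.1527  0.0457] [ 3.141e+00 -3.000e-03 -1.522e+00] d [ 0.0005  0.0053 -0.0001] r [ 0.003 -0.    -0.006] n 1 per row [0.0005, 0.0053, -0.0001, 0.0033, -0.0004, -0.0059]
0.010009865424991224 [ 0.2 -1.  -1.8]
[ 0.579 -0.048  0.016] [0.5742 0.1264 0.    ]
```

View pics/s.png

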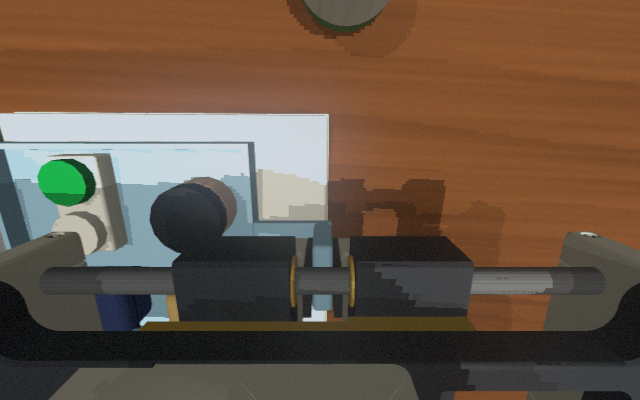

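View pics/u.png

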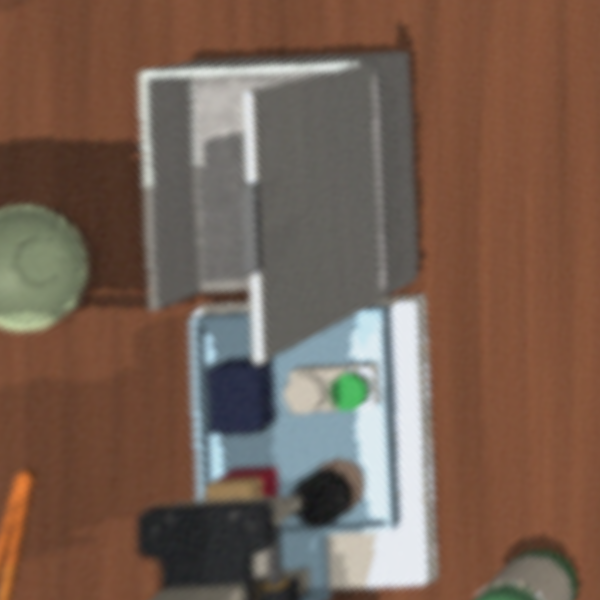

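Items are all inside, and the tray sits slightly more turned than the stand and case edges (about 0.015). I'll trim that and slide it in along the case axis.

Request:
apply_moves(increments=[0,0.002,0,0,0,-0.006,0,0.003,0,0,0,-0.005,-0.0001,0.004,0,0,0,-0.004,-0.0002,0.005,0,0,0,0,-0.0002,0.005,0,0,0,0,-0.0002,0.005,0,0,0,0,-0.0002,0.005,0,0,0,0,-0.0002,0.005,0,0,0,0,-0.0002,0.005,0,0,0,0,-0.0002,0.005,0,0,0,0,-0.0002,0.004,0,0,0,0,-0.0001,0.003,0,0,0,0,0,0.001,0,0,0,0,0,0,0,0,0,0])

```text
t: 42.75
eef_pos: [0.5826, -0.0959, 0.0458]
ee_rot: [3.141, -0.004, -1.539]
force: [0.1, -2.5, -2.2]
width: 0.0097
```

Run:
```python
from h import *
s=arm.get_state();print(s['width'],np.round(s['force'],1),np.round(s['moment'],2))
S=.0126-s['eef_pos'][1]; goto((.5786+.041*S,.0126-S,.0456),-1.542);print('s',S)
```

```text
0.009683786053556489 [ 0.1 -2.5 -2.2] [-0.81 -0.1  -0.01]
now [ 0.5826 -0.0959  0.0458] [ 3.141 -0.004 -1.539] d [ 0.0005  0.     -0.0002] r [ 0.004 -0.001 -0.003] n 1 per row [0.0005, 0.0, -0.0002, 0.0042, -0.0007, -0.0031]
s 0.10851440334728063
```

Request:
apply_moves(increments=[0,0.002,0,0,0,0,0,0.003,0,0,0,0,-0.0002,0.004,0,0,0,0,-0.0002,0.005,0,0,0,0,-0.0002,0.005,0,0,0,0,-0.0002,0.005,0,0,0,0,-0.0002,0.005,0,0,0,0,-0.0002,0.005,0,0,0,0,-0.0002,0.005,0,0,0,0,-0.0002,0.005,0,0,0,0,-0.0002,0.005,0,0,0,0,-0.0002,0.005,0,0,0,0,-0.0002,0.004,0,0,0,0,0,0.003,0,0,0,0,0,0.001,0,0,0,0])

```text
t: 44.0
eef_pos: [0.5797, -0.0275, 0.0457]
ee_rot: [3.14, -0.004, -1.539]
force: [0.3, -2.5, -1.8]
width: 0.0098
```

Run:
```python
from h import *
s=arm.get_state();print(s['width'],np.round(s['force'],1),np.round(s['moment'],2))
S=.0126-s['eef_pos'][1]; goto((.5786+.041*S,.0126-S,.0456),-1.542);print('s',S)
grab('wrist','v');c=grab('scene','w');d=grab('side','x')
cv2.imwrite('pics/y.png',np.hstack([cv2.resize(c[160:320,260:460],(400,320)),cv2.resize(d[140:300,230:430],(400,320))])[:,:,::-1])
```

```text
0.00982293432754977 [ 0.3 -2.5 -1.8] [-0.92 -0.14  0.03]
now [ 0.5797 -0.0275  0.0457] [ 3.14  -0.004 -1.539] d [ 0.0005  0.     -0.0001] r [ 0.005 -0.001 -0.003] n 1 per row [0.0005, 0.0, -0.0001, 0.0045, -0.0014, -0.0029]
s 0.04006746793557411
```

View pics/y.png

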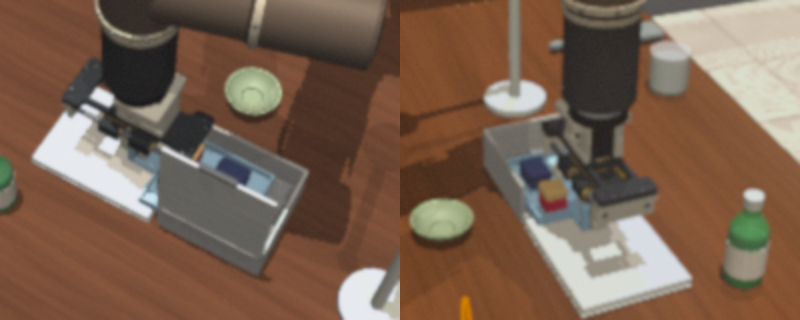

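Both halves show the tray well inside the case walls with its items upright. I'll continue in, lower the step, then push home.

Request:
apply_moves(increments=[0,0.002,0,0,0,0,-0.0001,0.004,0,0,0,0,-0.0002,0.005,0,0,0,0,-0.0002,0.005,0,0,0,0,-0.0002,0.004,0,0,0,0,-0.0001,0.003,0,0,0,0,0,0.001,0,0,0,0])

```text
t: 44.73
eef_pos: [0.5784, -0.0025, 0.0454]
ee_rot: [3.139, -0.005, -1.541]
force: [-0.5, -0.8, -5.0]
width: 0.0102
```

Request:
apply_moves(increments=[0,0,-0.002,0,0,0,0,0,-0.002,0,0,0,0,0,-0.002,0,0,0,0,0,0,0,0,0])

```text
t: 45.07
eef_pos: [0.5787, -0.0016, 0.0393]
ee_rot: [3.14, -0.004, -1.54]
force: [-0.6, -1.3, -0.1]
width: 0.0101
```

Run:
```python
from h import *
s=arm.get_state();print(s['width'],np.round(s['force'],1),np.round(s['moment'],2),.0126-s['eef_pos'][1])
```

```text
0.010091225968671878 [-0.6 -1.3 -0.1] [-0.07  0.22  0.03] 0.014198086811675831
```

Request:
apply_moves(increments=[-0.0001,0.003,0,0,0,0,-0.0001,0.003,0,0,0,0,-0.0001,0.003,0,0,0,0,0,0.001,0,0,0,0])

```text
t: 45.4
eef_pos: [0.5787, 0.0083, 0.0396]
ee_rot: [3.141, -0.004, -1.541]
force: [-0.6, -2.6, -0.8]
width: 0.0102
```

Request:
apply_moves(increments=[0,0.002,0,0,0,0,0,0.001,0,0,0,0])

```text
t: 45.57
eef_pos: [0.5795, 0.0101, 0.0401]
ee_rot: [3.141, -0.007, -1.54]
force: [3.5, -13.6, -0.2]
width: 0.01
```

Request:
apply_moves(increments=[0,0.002,0,0,0,0])

```text
t: 45.65
eef_pos: [0.5801, 0.0105, 0.0405]
ee_rot: [-3.142, -0.009, -1.539]
force: [5.4, -17.9, 0.8]
width: 0.0098
```

Firm contact with the back wall at the expected position (18 N at y≈0.010). I'll relax, release and rise straight up.

Request:
apply_moves(increments=[0,-0.001,0,0,0,0,0,-0.0005,-0.001,0,0,0,0,0,0,0,0,0])

```text
t: 45.9
eef_pos: [0.5802, 0.0089, 0.0395]
ee_rot: [-3.141, -0.009, -1.539]
force: [0.2, -2.1, 0.3]
width: 0.0102
```

Request:
apply_moves(increments=[0,0,0,0,0,0,0,0,0,0,0,0,0,0,0,0,0,0,0,0,0,0,0,0], hand=0.75)

```text
t: 46.23
eef_pos: [0.5812, 0.0103, 0.0399]
ee_rot: [-3.139, -0.008, -1.538]
force: [0.3, -0.6, 0.5]
width: 0.0213
```

Request:
apply_moves(increments=[0,0,0.01,0,0,0,0,0,0.02,0,0,0,0,0,0.03,0,0,0,0,0,0.03,0,0,0,-0.02,-0.02,0.03,0,0,0,-0.02,-0.02,0.03,0,0,0,-0.02,0,0.03,0,0,0,-0.02,0,0.03,0,0,0,-0.02,0,0.03,0,0,0,-0.02,0,0.03,0,0,0,-0.02,0,0.03,0,0,0,0,0,0,0,0,0,0,0,0,0,0,0])

```text
t: 47.32
eef_pos: [0.4306, -0.0327, 0.3621]
ee_rot: [-3.131, -0.007, -1.537]
force: [-0.7, 0.5, -0.4]
width: 0.0217
```

Run:
```python
from h import *
s=arm.get_state();print(np.round(s['eef_pos'],3),s['q']);im=grab('wrist','z')
for n,z in(('tray_fin',.058),('blue_tray',.010),('case',0),('earbud_case',.014),('lens_case',.014),('cream_jar',.014),('polish_bottle',.014),('lid_hinge',.068),('lid_edge',.21)):
    for r in finder.landmark_of('wrist',n)[:1]: print(n,np.round(r['point']),round(r['conf'],2),np.round(atz('wrist',r['point'],z,s),4))
cv2.imwrite('pics/z1.png',im[:260,:,::-1])
grab('scene','z2');grab('side','z3')
L=[finder.landmark_of(c,'lid_edge') for c in('scene','side')]
print([[(np.round(q['point']),round(q['conf'],2)) for q in l] for l in L])
if all(L): print(tri(L[0][0]['point'],L[1][0]['point']))
```

```text
[ 0.431 -0.033  0.362] [ 0.39389313 -0.12744547 -0.27532783  0.01014134 -1.41566976  1.20927694]
tray_fin [297.  67.] 0.9 [0.5806 0.0068 0.058 ]
blue_tray [226.  76.] 0.74 [0.5723 0.1222 0.01  ]
case [207.  50.] 0.38 [0.6102 0.1521 0.    ]
earbud_case [212.  92.] 0.66 [0.5465 0.1435 0.014 ]
lens_case [208.  51.] 0.55 [0.6055 0.1465 0.014 ]
cream_jar [254.  50.] 0.68 [0.6097 0.0765 0.014 ]
polish_bottle [254.  89.] 0.71 [0.5539 0.0772 0.014 ]
lid_hinge [204.   2.] 0.72 [0.6522 0.1285 0.068 ]
lid_edge [207.   4.] 0.4 [0.6028 0.0753 0.21  ]
[[(array([370., 247.]), 0.74)], [(array([329., 162.]), 0.6)]]
(array([0.64639895, 0.12890783, 0.21211315]), np.float64(0.00019379156446573198))
```

View pics/z1.png

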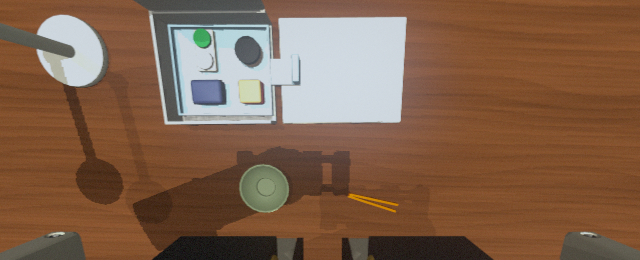

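The tray is home in the case with all four items upright: lens case (205,50), jar (247,50), earbud case (208,92), polish (250,90). The fin reads (0.581,0.007) and the lid is still upright. I'll move behind (+x of) the lid with fingers closed.

Request:
apply_moves(increments=[0.02,0.012,0,0,0,0,0.022,0.012,0,0,0,0,0.022,0.012,0,0,0,0,0.022,0.012,0,0,0,0,0.022,0.012,0,0,0,0,0.022,0.012,0,0,0,0,0.022,0.012,0,0,0,0,0.022,0.012,0,0,0,0,0.022,0.012,0,0,0,0,0.022,0.012,0,0,0,0,0.022,0.012,0,0,0,0,0.022,0.012,0,0,0,0,0.022,0.008,0,0,0,0,0.005,0,0,0,0,0,0,0,0,0,0,0,0,0,0,0,0,0], hand=1)

```text
t: 49.35
eef_pos: [0.7338, 0.1268, 0.3534]
ee_rot: [-3.14, -0.011, -1.538]
force: [-0.4, -0.0, -0.4]
width: 0.0007
```

Run:
```python
from h import *
goto((.72,.13,.209),-1.53); s=arm.get_state(); print(s['q'],s['width'])
```

```text
now [0.7338 0.1268 0.3534] [-3.14  -0.011 -1.538] d [-0.0138  0.0032 -0.1444] r [0.01  0.002 0.008] n 5 per row [-0.0028, 0.0006, -0.0289, 0.0021, 0.0005, 0.0016]
[ 0.43692438  0.4401321   0.38695169  0.01045944 -1.5200016   1.1660645 ] 0.000700249462735635
```

Request:
apply_moves(increments=[-0.001,0.0006,-0.025,0.002,0,0.0015,-0.001,0.0006,-0.025,0.002,0,0.0015,-0.001,0.0006,-0.025,0.002,0,0.0015,-0.001,0.0006,-0.025,0.002,0,0.0015,-0.001,0.0006,-0.02,0.002,0,0.0015,-0.001,0,-0.015,0,0,0,0,0,0,0,0,0,0,0,0,0,0,0])

```text
t: 50.02
eef_pos: [0.7211, 0.126, 0.22]
ee_rot: [-3.132, 0.002, -1.532]
force: [-0.5, 0.9, 0.7]
width: 0.0006
```

Request:
apply_moves(increments=[-0.005,0.002,-0.008,0,0,0,-0.008,0,-0.006,0,0,0,-0.01,0,0,0,0,0,-0.01,0,0,0,0,0,-0.01,0,0,0,0,0,-0.008,0,0,0,0,0,-0.006,0,0,0,0,0,0,0,0,0,0,0])

```text
t: 50.68
eef_pos: [0.662, 0.1286, 0.2145]
ee_rot: [-3.119, 0.007, -1.532]
force: [0.4, -0.0, -0.5]
width: 0.0005
```

Request:
apply_moves(increments=[0,0,-0.006,0,0.01,0,0,0,-0.005,0,0.008,0,0,0,0,0,0,0])

```text
t: 50.93
eef_pos: [0.6627, 0.1291, 0.2046]
ee_rot: [-3.135, 0.009, -1.532]
force: [0.2, -0.1, -0.4]
width: 0.0006
```

Request:
apply_moves(increments=[-0.005,0,-0.0005,0,0,0,-0.005,0,-0.0005,0,0,0,-0.005,0,-0.001,0,0,0,-0.005,0,-0.001,0,0,0,0,0,0,0,0,0])

```text
t: 51.35
eef_pos: [0.6427, 0.1288, 0.1997]
ee_rot: [-3.135, 0.008, -1.533]
force: [1.4, -0.6, -0.5]
width: 0.0003
```

Request:
apply_moves(increments=[-0.0046,0,-0.0008,0,0,0,-0.0046,0,-0.0008,0,0,0,-0.0046,0,-0.0008,0,0,0,-0.0046,0,-0.0008,0,0,0,-0.0057,0,-0.0022,0,0,0,-0.0057,0,-0.0022,0,0,0,-0.0057,0,-0.0022,0,0,0,-0.0057,0,-0.0022,0,0,0,-0.0051,0,-0.0033,0,0,0,-0.0051,0,-0.0033,0,0,0,-0.0051,0,-0.0033,0,0,0,-0.0051,0,-0.0033,0,0,0])

```text
t: 52.35
eef_pos: [0.5746, 0.1284, 0.173]
ee_rot: [-3.134, 0.008, -1.533]
force: [0.7, -0.4, 0.7]
width: 0.0005
```

Request:
apply_moves(increments=[-0.0044,0,-0.0045,0,0,0,-0.0044,0,-0.0045,0,0,0,-0.0044,0,-0.0045,0,0,0,-0.0035,0,-0.0052,0,0,0,-0.0035,0,-0.0052,0,0,0,-0.0035,0,-0.0052,0,0,0,-0.0035,0,-0.0052,0,0,0,-0.0022,0,-0.0058,0,0,0,-0.0022,0,-0.0058,0,0,0,-0.0022,0,-0.0058,0,0,0,-0.001,0,-0.003,0,0,0])

```text
t: 53.27
eef_pos: [0.5343, 0.1282, 0.1116]
ee_rot: [-3.136, 0.007, -1.533]
force: [0.1, 1.0, 0.6]
width: 0.0004
```

Request:
apply_moves(increments=[-0.001,0,-0.005,0,0,0,-0.0005,0,-0.005,0,0,0,0,0,-0.005,0,0,0,0,0,-0.005,0,0,0,0,0,-0.003,0,0,0])

```text
t: 53.68
eef_pos: [0.5323, 0.1282, 0.0858]
ee_rot: [-3.137, 0.007, -1.533]
force: [-0.7, 0.1, 1.8]
width: 0.0005
```

Request:
apply_moves(increments=[0,0,-0.003,0,0,0,0,0,-0.002,0,0,0])

```text
t: 53.85
eef_pos: [0.5322, 0.1281, 0.0798]
ee_rot: [-3.137, 0.007, -1.533]
force: [-0.6, -0.1, 0.4]
width: 0.0005
```

Request:
apply_moves(increments=[0,0,-0.002,0,0,0,0,0,-0.002,0,0,0])

```text
t: 54.02
eef_pos: [0.5324, 0.1281, 0.0787]
ee_rot: [-3.137, 0.006, -1.531]
force: [-14.6, 0.1, 33.6]
width: 0.0006
```

Request:
apply_moves(increments=[0,0,-0.001,0,0,0,0,0,-0.001,0,0,0])

```text
t: 54.18
eef_pos: [0.5322, 0.1282, 0.0793]
ee_rot: [-3.136, 0.006, -1.53]
force: [-2.2, -1.4, 4.5]
width: 0.0002
```

Firm contact at exactly the closed height (tips at 68 mm). I'll retreat upward and check.

Request:
apply_moves(increments=[0,0,0.005,0,0,0,0,0,0.015,0,0,0,0,0,0.03,0,0,0,0,0,0.03,0,0,0,0,-0.015,0.03,0,0,0,0,-0.02,0.03,0,0,0,0,-0.02,0.03,0,0,0,0,-0.02,0.03,0,0,0,-0.01,-0.02,0.03,0,0,0,-0.01,-0.02,0.02,0,0,0,0,0,0,0,0,0,0,0,0,0,0,0])

```text
t: 55.18
eef_pos: [0.5097, 0.0064, 0.3449]
ee_rot: [-3.131, 0.004, -1.529]
force: [-0.4, 1.4, -0.7]
width: 0.0004
```

Run:
```python
from h import *
s=arm.get_state();print(np.round(s['eef_pos'],3),np.round(s['force'],1));c=grab('scene','e1');d=grab('side','e2');w=grab('wrist','e3')
for n,z in(('tray_fin',.058),('lid_edge',.068),('lid_hinge',.068),('lamp_grip',.318),('solution',0),('ring_dish',0),('tweezers',0)):
    for cam in('scene','side','wrist'):
        for r in finder.landmark_of(cam,n)[:1]: print(n,cam,round(r['conf'],2),np.round(atz(cam,r['point'],z,s),3))
cv2.imwrite('pics/end.png',np.hstack([cv2.resize(c[130:330,240:540],(400,266)),cv2.resize(d[80:280,180:480],(400,266))])[:,:,::-1])
```

```text
[0.51  0.006 0.345] [-0.4  1.4 -0.7]
tray_fin scene 0.59 [0.574 0.006 0.058]
tray_fin side 0.89 [0.582 0.011 0.058]
tray_fin wrist 0.82 [0.581 0.006 0.058]
lid_edge scene 0.69 [0.489 0.118 0.068]
lid_edge side 0.93 [0.504 0.122 0.068]
lid_edge wrist 0.96 [0.492 0.119 0.068]
lid_hinge scene 0.59 [0.649 0.136 0.068]
lid_hinge side 0.56 [0.641 0.117 0.068]
lid_hinge wrist 0.66 [0.646 0.128 0.068]
lamp_grip scene 0.72 [0.408 0.329 0.318]
lamp_grip side 0.84 [0.403 0.32  0.318]
solution scene 0.97 [ 0.731 -0.165  0.   ]
solution side 0.85 [ 0.742 -0.149  0.   ]
solution wrist 0.81 [ 0.734 -0.161  0.   ]
ring_dish scene 0.81 [0.392 0.061 0.   ]
ring_dish side 0.78 [ 0.393  0.067 -0.   ]
ring_dish wrist 0.86 [ 0.402  0.063 -0.   ]
tweezers scene 0.62 [ 0.375 -0.131  0.   ]
tweezers side 0.51 [ 0.373 -0.126  0.   ]
```

Run:
```python
from h import *
s=arm.get_state();im=optics.grab_frame('wrist')
for z in(.068,.058):
    r=rect(im,'wrist',(.5785,.03),z,.06,480,s)   # 0.25 mm/px, rows: y=.09-row*.25e-3
    p=r[:,215:265].mean(1).astype(int)           # strip 12 mm wide about x=.5785
    print(z,[(round(.09-i*.00025,3),p[i].tolist()) for i in range(150,440,8)])
```

```text
0.068 [(0.052, [207, 216, 223]), (0.05, [207, 216, 223]), (0.048, [200, 203, 201]), (0.046, [170, 186, 193]), (0.044, [199, 217, 224]), (0.042, [199, 216, 224]), (0.04, [199, 216, 224]), (0.038, [199, 216, 223]), (0.036, [200, 216, 223]), (0.034, [206, 216, 223]), (0.032, [208, 216, 224]), (0.03, [207, 216, 223]), (0.028, [207, 216, 223]), (0.026, [207, 216, 223]), (0.024, [207, 216, 223]), (0.022, [207, 216, 223]), (0.02, [207, 216, 224]), (0.018, [206, 215, 223]), (0.017, [165, 185, 194]), (0.014, [159, 184, 194]), (0.012, [203, 217, 225]), (0.01, [208, 216, 224]), (0.008, [208, 216, 223]), (0.006, [200, 212, 220]), (0.004, [190, 207, 216]), (0.002, [208, 216, 224]), (0.001, [207, 216, 223]), (-0.002, [208, 216, 223]), (-0.004, [207, 216, 223]), (-0.006, [207, 216, 224]), (-0.008, [207, 216, 223]), (-0.01, [208, 216, 224]), (-0.012, [207, 216, 224]), (-0.014, [207, 216, 224]), (-0.015, [208, 216, 224]), (-0.018, [208, 216, 224]), (-0.02, [208, 216, 224])]
0.058 [(0.052, [207, 216, 224]), (0.05, [207, 215, 219]), (0.048, [185, 191, 189]), (0.046, [185, 203, 210]), (0.044, [198, 216, 223]), (0.042, [198, 216, 224]), (0.04, [199, 216, 224]), (0.038, [198, 216, 223]), (0.036, [201, 216, 223]), (0.034, [208, 216, 224]), (0.032, [208, 216, 224]), (0.03, [207, 216, 223]), (0.028, [207, 216, 223]), (0.026, [208, 216, 224]), (0.024, [207, 216, 223]), (0.022, [207, 216, 223]), (0.02, [207, 216, 224]), (0.018, [206, 215, 222]), (0.017, [160, 182, 191]), (0.014, [162, 186, 196]), (0.012, [204, 217, 225]), (0.01, [208, 216, 224]), (0.008, [208, 216, 223]), (0.006, [201, 212, 221]), (0.004, [188, 206, 215]), (0.002, [209, 217, 224]), (0.001, [207, 216, 223]), (-0.002, [208, 216, 223]), (-0.004, [207, 216, 223]), (-0.006, [208, 216, 224]), (-0.008, [207, 216, 223]), (-0.01, [208, 216, 224]), (-0.012, [207, 216, 223]), (-0.014, [207, 216, 224]), (-0.015, [207, 216, 224]), (-0.018, [208, 217, 224]), (-0.02, [208, 216, 224])]
```

```bash
python3 -c "
from station import arm
print(arm.job_done(), arm.get_state()['t'])"
```

```text
the job is handed in; nothing more can be done
the job is handed in; nothing more can be done
```

I finished the job and handed it in at about 55 s of the 200 s allowed; no verdict is reported.

- **Lamp:** I swung the arm clear. Its pin now reads about (0.405, 0.325), roughly 1.4 rad. That assumes the stand is not turned; even at the largest turn the start range allows, it stays above 1.0.
- **Items:** The lens case, cream jar, polish bottle and earbud case all stand upright in the blue tray. I last saw them just before closing the lid.
- **Tray:** I slid it by its fin over the step until it pressed the back wall at about 18 N. The last image puts it 2 to 4 mm short of that, probably pulled back as I let go. The limit is 8 mm.
- **Lid:** I lowered it slowly until it pressed firmly at exactly the closed height of 68 mm. The final press peaked at about 34 N.
- **Bystanders:** The ring dish and solution bottle read within about 1 cm of where they started. The tweezers read up to 2 cm off, but the robot never came near them, so I put that down to the network's error.

**Failed checks:** The first attempt to grip the earbud case closed above it, and I repeated it from a settled position. The last check picture could not be viewed because the viewer limit was reached, so the closed lid rests on the contact height and on edge and hinge readings, which put its width at 137 to 160 mm against the true 147.

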